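# Clamp the ball burr in the inclined collet

## Robot

A 7-joint arm with a two-finger parallel gripper is mounted at the origin on the work surface; the furniture and walls round the work are solid. World frame = base frame: x ahead of the robot, y to its left, z up, the work surface at z = 0. Lengths are in m, angles in rad, forces in N, time in s.
With the tool pointing down it reaches from about 0.4 to 0.85 m from the base axis. Payload 4.5 kg.
Tool frame: the origin (TCP) lies on the centre line of the jaws, within the pads' length; the fingertips stand 8 mm ahead of it and the grasp point (between the pads) lies 11 mm behind it; z points along the fingers, x is the direction in which the jaws open and shut, and the axes are right-handed (so a half turn about z gives the same grasp; the last joint's range is limited). The gripper opens to 88 mm and grips with 3 to 60 N. Pads are 18 mm wide; open, the fingers measure 123 mm over their backs; the gripper's body (75 mm by 187 mm) begins 45 mm behind the grasp point.
Start: joints at [1.359, 0.689, -0.195, 1.565, 0.157, 0.902, -0.215], TCP at [0.152, -0.606, 0.247] pointing down, gripper open.
Joint ranges: [-3.01, 3.01], [-0.46, 2.08], [-1.47, 1.51], [0.13, 2.56], [-1, 4.14], [0.04, 2.09], [-2.66, 2.66]. Speed limits (rad/s): [2.57, 2.57, 3.14, 3.14, 3.14, 3.14, 3.14].

## Interface

Orientations are given as a unit quaternion [x, y, z, w].
In Python, from plant import get_state, snapshot, finish_job, boxes_of, pinpoint gives the robot as it stands.
- The arm moves only by the shell command python3 -m creep 'ROWS' [FORCE]. ROWS is JSON, a list of rows, each an object with "hand": the finger opening in m, from 0 to 0.0881; "slide": the shift along the tool's x, y, z in m, a list of three; "turn": the turn about the tool's z in degrees. A call has 1 to 5 rows; each row shifts and turns the commanded pose from where the row before left it, along the tool's axes as they then stand; what a row does not reach is not made up. A row lasts 1/8 s, in which the tool goes at most 62.5 mm and 10.7 degrees, less where a joint would pass 70% of its speed; a pose out of reach is approached as far as the arm can. A call is refused whole if a number of a shift passes 0.0625 or a number of a turn 10.7, either way. A call with a gripper value outside its range is refused whole. The fingers move at their own pace and stop on an object; FORCE is the grip in N (left out, the last holds). Time passes only in rows, so rows that do not move let the fingers close. It gives the time, the measured TCP pose, the force and the opening at its end, in the units of the state.
- get_state(): the state, without advancing time (a new reading comes with each control period).
- snapshot(name): name is "scene" or "top" or "wrist"; returns a dict with "frame" (384x512x3 uint8, red, green, blue), "depth" (384x512 float32, m along the optical axis (not along the pixel's ray), 0 where there is no reading), "mtx" (3x3 intrinsics, pixels), "camera_from_world" (4x4, takes a point from world to camera coordinates). Camera axes: x right, y down, z forward; pixel columns grow to the right and rows downward; lengths in m; the calibration is good to about 2 mm. A picture is of the moment at which its call begins.
- finish_job(): hands the job in, once; it reports no verdict.
Trained networks look in a picture, given as the dict that the camera call returned (one of the last four; its "shot" number tells which), for a name from the list of things; names that differ only in an ending like _2 or _b are one class to them, and where a whole thing is asked for, a point or a joint stands for the part that bears it (a point fixed in the world has none). Each returns a list of dicts, best first, with "conf" (0 to 1); they miss things now and then, are a little off and sometimes report something else, mostly with a low value. They report only what shows in the picture. A call takes as long as a camera call. They do not tell look-alikes from the thing itself.
- boxes_of(target, picture): "uv" ([column, row] in pixels, amid what is visible of it).
- pinpoint(target, picture): "uv" ([column, row] in pixels: a listed point, or the origin of a listed thing).
The state is a dict: "clock": time; "q": joint angles; "qd": joint speeds; "joint_torque": joint torques, N m; "tool_pos": TCP position; "eef_rot": TCP orientation; "contact_force": force on the tool from outside, world axes, zero at the start; "moment": the same for the moment, N m; "opening": opening from 0.0 (shut) to 1.0 (fully open).
Only numpy, scipy, OpenCV 4.12 (cv2) and the standard library are available. Lean on these libraries where they do the work, as an engineer would, in place of code of your own. Each camera call takes 0.05 s, during which the arm holds its last target.

## Task

Take the ball-headed burr out of the wooden block and set its shank into the open collet of the inclined stand, fully home so that its collar sits on the collet's face. Then turn the collet nut clockwise by its handle as far as it goes, so that the jaws grip the shank, and let go. Leave the other two burrs standing in the block and do not disturb the paint pot and the dish.

Things in the scene. Friction and masses are not known exactly. Their poses are not given: they have to be found in the camera images.
- burr_ball: steel burr 102 mm long, 80 g, shank down in one hole of the wooden block: round shank 14 mm diameter, 50 mm long, its tip rounded like a ball; then a round collar 24 mm diameter, 30 mm high; on top a fluted ball head 24 mm diameter. Origin at the centre of the shank's tip, z towards the head (collar from z = 50 to 80 mm, top at 102.5 mm)
- burr_cylinder: a second burr with the same shank and collar, but a flat-topped cylindrical head 20 mm diameter; stands in the block; must stay there. Origin and z as for the ball burr
- burr_cone: a third burr with the same shank and collar, but a pointed conical head; stands in the block; must stay there. Origin and z as for the ball burr
- burr_block: fixed block of light wood 50 x 140 x 42 mm, three 15.5 mm holes 30 mm deep in a row along its long y axis, 50 mm apart; any burr may be in any hole. Origin at the centre of its underside. The burrs stand upright, tips 12 mm over the board, so the collars' undersides are 62 mm over the board, 20 mm above the block
- collet_mouth (a point): centre of the collet's mouth, on its flat steel face (ring 30 mm diameter), 138 mm over the board. z points out along the bore, 30 degrees from vertical, leaning to the robot's side; x points up and away from the robot, y left. Bore 16 mm diameter, 54 mm deep: the burr is home when its collar rests on the face, its tip then at z = -50 mm
- nut_knob (a point): centre of the top end of the black knob on the nut's crank handle: a round knob 22 mm diameter, parallel to the bore, 85 mm from the bore's axis, free all round from this point (31 mm above the level of the collet's face) down to 8 mm below that level. z parallel to the bore's. Turns with the nut, does not spin by itself
- collet_nut (a joint): turn of the nut in rad: 0 fully open, grows clockwise as seen looking down the bore, hard stop at 1.6, where the jaws grip. In the collet_mouth frame the knob stands at -30 degrees minus the joint value, measured from x toward y. Stays where it is left; takes about 3 N at the knob; the jaws touch the shank from about 1.2
- jaw_1: one of the three small steel jaws inside the collet, out of sight in the bore wall 7 to 33 mm below the mouth; the nut drives them inward onto the shank
- paint_pot: loose small blue (brown paint) paint pot, 57 mm diameter, 55 mm high, a bystander; origin at the centre of its underside
- dish: loose shallow dish with green paint, 49 mm diameter, 13 mm high, a bystander; origin at the centre of its underside
- collet_stand: fixed grey stand that carries the inclined collet: base plate 120 x 110 x 14 mm, the origin at the centre of its underside, its front (-x) towards the robot. The dark round nut (50 mm diameter) round the collet lies from 5 to 33 mm below the collet's face; a 12 mm bar, its middle 19 mm below the face's level, joins it to the knob
- work_board: fixed plywood board 280 x 405 x 12 mm on short legs over the paint pots, with a 95 x 40 mm slot through which a brush from a pot below sticks up (leave it); everything for the job stands on the board's top, 80 mm over the table (z = 80 mm). Origin at table level under its centre
There are look-alikes about, which are no part of the job. What is shaped like the burr_ball but blue is not meant.

How it is judged:
By the outcome, as a careful person would: the job done as asked, in the order asked, and still so for the second after the job is handed in, with the robot touching nothing.
It also fails if it takes over 56 s, if anything falls off the work surface, if the arm or the gripper's body presses on something with over 40 N, if the wrist force passes 120 N, or if a joint passes its speed limit or range.

## Working session

There is one attempt and no reset: what is moved stays moved. The work goes in short steps, Python scripts to look and compute and a shell command to move; the robot and the scene stay as the last step left them, time stands still between calls to the robot, and variables do not carry over. Pictures are saved under pics/ and viewed, and the job is handed in when it is done.

```bash
ls; mkdir -p pics; cat > h.py <<'E'
import numpy as np, cv2
from plant import *
from scipy.spatial.transform import Rotation as R
def save(s,n,crop=None,sc=1):
    im=cv2.cvtColor(s["frame"],cv2.COLOR_RGB2BGR)
    if crop: u0,v0,u1,v1=crop; im=im[v0:v1,u0:u1]
    if sc!=1: im=cv2.resize(im,None,fx=sc,fy=sc,interpolation=cv2.INTER_CUBIC)
    cv2.imwrite("pics/"+n,im)
def w(s,u,v,d=None):
    if d is None: d=s["depth"][int(round(v)),int(round(u))]
    K=s["mtx"];c=np.array([(u-K[0,2])/K[0,0]*d,(v-K[1,2])/K[1,1]*d,d,1])
    return (np.linalg.inv(s["camera_from_world"])@c)[:3]
def wz(s,u,v,z):
    "ray with plane z"
    M=np.linalg.inv(s["camera_from_world"]);o=M[:3,3];p=w(s,u,v,1.0);return o+(p-o)*(z-o[2])/(p[2]-o[2])
def px(s,p):
    c=s["camera_from_world"]@np.r_[p,1];c=s["mtx"]@c[:3];return c[:2]/c[2]
E
python3 - <<'E'
from h import *
np.set_printoptions(precision=4,suppress=True)
st=get_state();print(st)
for n in ["scene","top","wrist"]:
    s=snapshot(n);save(s,n+"0.png",sc=1.5)
    print(n,np.linalg.inv(s["camera_from_world"])[:3,3])
    for t in ["burr_ball","burr_cylinder","burr_cone","burr_block","collet_mouth","nut_knob","paint_pot","dish","collet_stand","work_board"]:
        print(t,[(np.round(d["uv"],1).tolist(),round(d["conf"],2)) for d in pinpoint(t,s)[:4]])
E
```

```text
pics
{'clock': 0.0, 'q': array([ 1.3588,  0.69  , -0.1945,  1.5663,  0.1573,  0.9025, -0.2151]), 'qd': array([-0.0001,  0.0002,  0.0009, -0.0018, -0.0002, -0.0012,  0.0015]), 'joint_torque': array([ -0.0006, -52.7562,  -1.267 , -15.3426,  -0.0526,   0.0065,
         0.0002]), 'tool_pos': array([ 0.1519, -0.6056,  0.2459]), 'eef_rot': array([ 0.7885, -0.6151, -0.0008, -0.0005]), 'contact_force': array([0.5041, 0.3019, 0.2572]), 'moment': array([-0.0244, -0.0135,  0.0651]), 'opening': 1.000793627369756}
scene [1.1219 0.4486 0.8855]
burr_ball [([190.3, 189.2], 0.69), ([332.5, 287.9], 0.62), ([322.7, 306.7], 0.54)]
burr_cylinder [([296.7, 202.6], 0.66), ([203.5, 190.9], 0.53)]
burr_cone [([179.0, 176.5], 0.67)]
burr_block [([191.3, 189.1], 0.72)]
collet_mouth [([254.5, 174.5], 0.89)]
nut_knob []
paint_pot [([240.5, 182.6], 0.9), ([251.7, 222.5], 0.26)]
dish [([295.0, 202.0], 0.53)]
collet_stand [([253.5, 219.6], 0.76)]
work_board []
top [0.3836 0.024  1.1865]
burr_ball [([185.8, 186.5], 0.61), ([335.5, 190.7], 0.54), ([184.6, 170.1], 0.5)]
burr_cylinder [([315.4, 193.2], 0.48), ([332.7, 194.1], 0.22)]
burr_cone [([348.7, 193.1], 0.45)]
burr_block []
collet_mouth [([259.9, 188.0], 0.92)]
nut_knob [([280.8, 171.0], 0.8)]
paint_pot [([301.2, 224.1], 0.85)]
dish [([238.5, 230.5], 0.58)]
collet_stand [([260.6, 187.1], 0.64)]
work_board []
wrist [ 0.2247 -0.5876  0.3855]
burr_ball []
burr_cylinder []
burr_cone []
burr_block []
collet_mouth []
nut_knob []
paint_pot []
dish []
collet_stand []
work_board []
```

View pics/scene0.png

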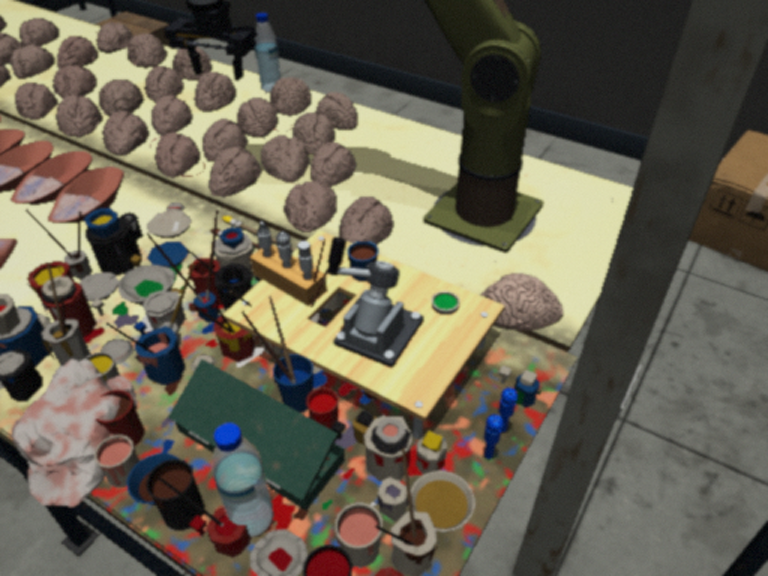

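View pics/top0.png

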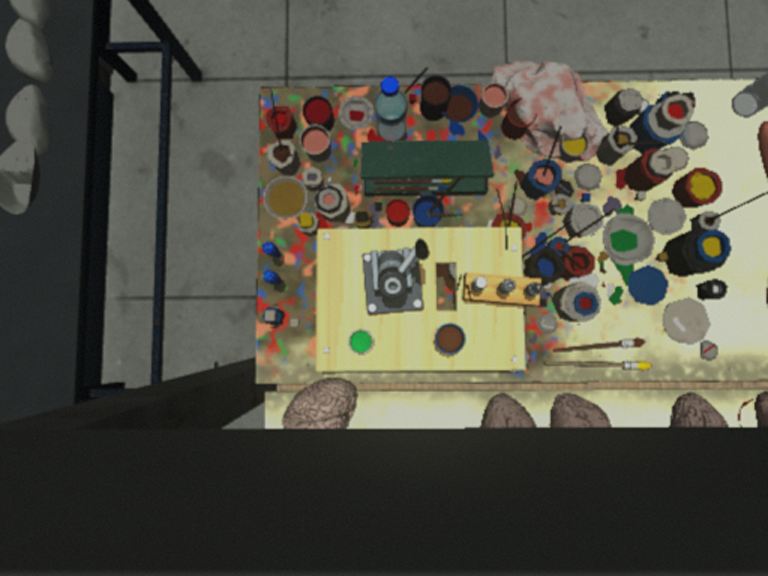

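```bash
python3 - <<'E'
from h import *
s=snapshot("scene");save(s,"scene1.png",(140,130,370,330),3.4)
s=snapshot("top");save(s,"top1.png",(160,140,370,260),3.8)
E
```

```text
(no output)
```

View pics/scene1.png

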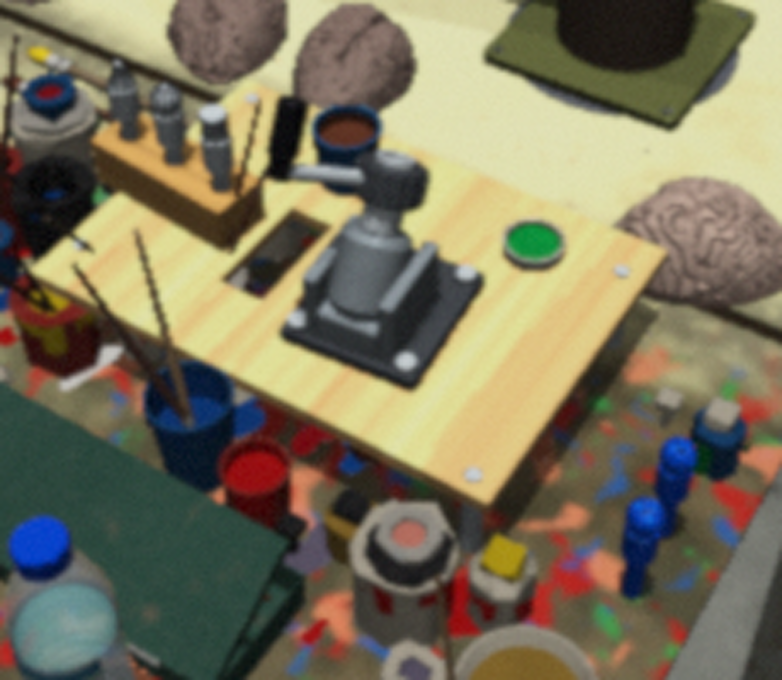

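View pics/top1.png

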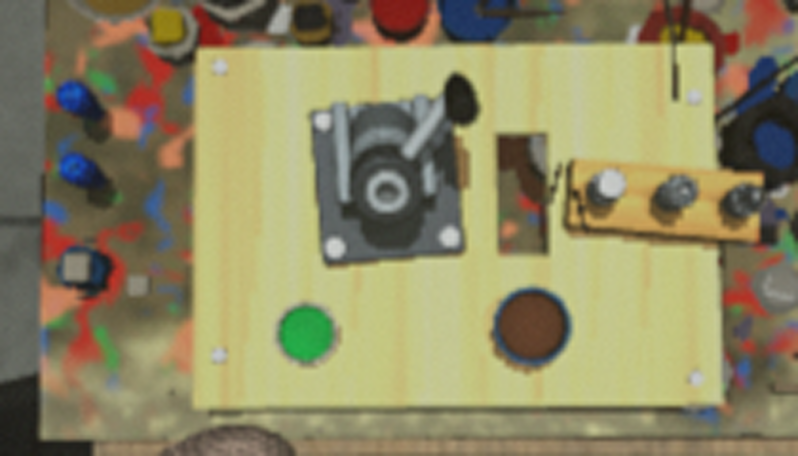

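The scene crop shows three burrs in the block: cone (176,152), ball in the middle (189,165), and flat cylinder (203,170). The blue ball look-alikes are on the table at (332,288) and (323,307). In the top view, the ball is in the middle hole at (338,190). A brush stands next to the block's left end at about (306,187).

```bash
python3 - <<'E'
from h import *
np.set_printoptions(precision=4,suppress=True)
t=snapshot("top");s=snapshot("scene")
print("K",t["mtx"][0],s["mtx"][0])
save(s,"ballcrop.png",(160,135,225,205),8)
for n,u,v in [("cyl",319,189),("ball",337.5,190.5),("cone",355,193),("mouth",262,190.5),("knob",281,166.5),("pot",300,226),("dish",240.5,227.5),("board",250,240)]:
    D=t["depth"][int(v)-2:int(v)+3,int(u)-2:int(u)+3]; 
    print(n,w(t,u,v),D.min(),D.max(), wz(t,u,v,.18))
for n,u,v in [("cyl",202.5,164),("ball",189,157),("cone",176,150),("knob",226,160)]:
    print(n,w(s,u,v))
for n,z in [("collet_mouth",.218),("nut_knob",.245)]:
    for c in (t,s):
        for d in pinpoint(n,c)[:1]: print(n,d["uv"],d["conf"],wz(c,*d["uv"],z),w(c,*d["uv"]))
E
```

```text
K [376.381    0.     258.1889] [433.9635   0.     255.2574]
cyl [ 0.4805 -0.1147  0.1958] 0.98724043 1.008763 [ 0.482  -0.1169  0.18  ]
ball [ 0.4759 -0.1629  0.197 ] 0.98867416 1.0025622 [ 0.4775 -0.1661  0.18  ]
cone [ 0.4699 -0.2111  0.1854] 0.991995 1.0187833 [ 0.4703 -0.2124  0.18  ]
mouth [0.4782 0.0356 0.1946] 0.9679874 1.005692 [0.4796 0.0358 0.18  ]
knob [ 0.5277 -0.012   0.2831] 0.9112113 0.9273319 [ 0.5442 -0.0161  0.18  ]
pot [ 0.3839 -0.0696  0.1189] 1.0557933 1.0622832 [ 0.3839 -0.0642  0.18  ]
dish [0.381  0.1004 0.0875] 1.0896528 1.1001277 [0.3812 0.094  0.18  ]
board [0.3445 0.0733 0.0798] 1.0926658 1.101013 [0.348  0.0688 0.18  ]
cyl [ 0.4878 -0.1144  0.1957]
ball [ 0.4803 -0.1639  0.1919]
cone [ 0.4741 -0.2124  0.1905]
knob [ 0.5307 -0.0068  0.2841]
collet_mouth [262.4, 189.2] 0.91 [0.4793 0.0343 0.218 ] [0.4825 0.0346 0.1858]
collet_mouth [253.5, 175.0] 0.59 [0.4772 0.0301 0.218 ] [0.4755 0.029  0.2162]
nut_knob [278.7, 169.6] 0.72 [ 0.5259 -0.0076  0.245 ] [ 0.521  -0.0065  0.2774]
nut_knob [225.8, 156.4] 0.78 [ 0.4815 -0.0446  0.245 ] [ 0.2438 -0.2277  0.0072]
```

View pics/ballcrop.png

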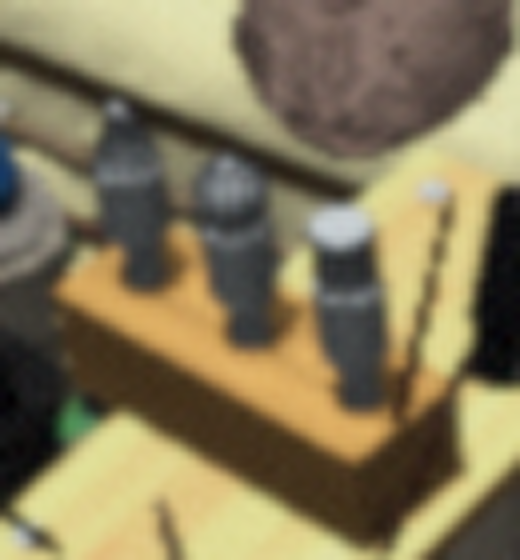

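The crop confirms it: the steel ball-headed burr is in the middle hole, at about (0.477, -0.164). The tool stays vertical because rows can't tilt it. I'll grip the ball head with little force so the burr can pivot into the 30° bore. First I need the wrist camera's geometry.

```bash
cat >> h.py <<'E'
def tool():
    st=get_state();return st,np.array(st["tool_pos"]),R.from_quat(st["eef_rot"]).as_matrix()
def to(p,ang=None):
    st,P,T=tool(); d=T.T@(np.array(p)-P); a=np.degrees(np.arctan2(T[1,0],T[0,0]))
    print("t %.2f tcp"%st["clock"],P.round(4),"xang %.1f"%a,"op %.1fmm"%(st["opening"]*88),"F",np.round(st["contact_force"],1),"| slide mm",(d*1000).round(1), "n=%.1f"%(abs(d).max()/.0625), "" if ang is None else "turn %.1f"%(((a-ang)+180)%360-180))
E
python3 - <<'E'
from h import *
np.set_printoptions(precision=4,suppress=True)
st,P,T=tool();s=snapshot("wrist");M=np.linalg.inv(s["camera_from_world"])
print(T.T@(M[:3,3]-P));print(T.T@M[:3,:3]);print(s["mtx"])
to([0.40,-0.16,0.36])
E
```

```text
[-0.0004 -0.075  -0.1387]
[[ 1.     -0.0007  0.0003]
 [ 0.0006  0.9565  0.2918]
 [-0.0005 -0.2918  0.9565]]
[[271.4835   0.     252.4497]
 [  0.     271.4835 190.1729]
 [  0.       0.       1.    ]]
t 2.10 tcp [ 0.1521 -0.6062  0.2467] xang -75.9 op 88.0mm F [-0.4  0.2  0.5] | slide mm [-372.5 -349.1 -113.3] n=6.0
```

```bash
python3 -m creep '[{"hand":0.0881,"slide":[-0.037,-0.036,-0.025],"turn":0},{"hand":0.0881,"slide":[-0.037,-0.036,-0.025],"turn":0},{"hand":0.0881,"slide":[-0.037,-0.036,-0.025],"turn":0},{"hand":0.0881,"slide":[-0.038,-0.037,-0.025],"turn":0},{"hand":0.0881,"slide":[-0.038,-0.037,-0.020],"turn":0}]' 10
python3 -m creep '[{"hand":0.0881,"slide":[-0.038,-0.037,0],"turn":0},{"hand":0.0881,"slide":[-0.038,-0.037,0],"turn":0},{"hand":0.0881,"slide":[-0.038,-0.037,0],"turn":0},{"hand":0.0881,"slide":[-0.038,-0.037,0],"turn":0},{"hand":0.0881,"slide":[-0.038,-0.037,0],"turn":0}]'
python3 -m creep '[{"hand":0.0881,"slide":[-0.038,-0.037,0],"turn":0},{"hand":0.0881,"slide":[-0.037,-0.036,0],"turn":0},{"hand":0.0881,"slide":[0,0,0],"turn":0}]'
python3 - <<'E'
from h import *
to([0.477,-0.164,0.3]);print(get_state()["q"].round(2),abs(get_state()["qd"]).max())
s=snapshot("wrist");save(s,"w1.png",sc=1.5)
E
```

```text
clock: 2.72
tool_pos: [0.2841, -0.3791, 0.3679]
eef_rot: [0.788, -0.615, 0.001, 0.0]
contact_force: [1.7, 0.1, -0.3]
opening: 1.002
clock: 3.35
tool_pos: [0.417, -0.1498, 0.367]
eef_rot: [0.788, -0.615, 0.0, -0.0]
contact_force: [0.0, -0.7, 0.0]
opening: 0.998
clock: 3.72
tool_pos: [0.4706, -0.0561, 0.367]
eef_rot: [0.791, -0.612, 0.0, -0.002]
contact_force: [-0.8, -0.1, -0.0]
opening: 0.999
t 3.73 tcp [ 0.4706 -0.0561  0.367 ] xang -75.4 op 87.9mm F [-0.8 -0.1 -0. ] | slide mm [106.1  21.1  66.7] n=1.7 
[ 0.28  0.35 -0.36  1.82  0.14  0.99 -1.46] 0.07311894730642059
```

View pics/w1.png

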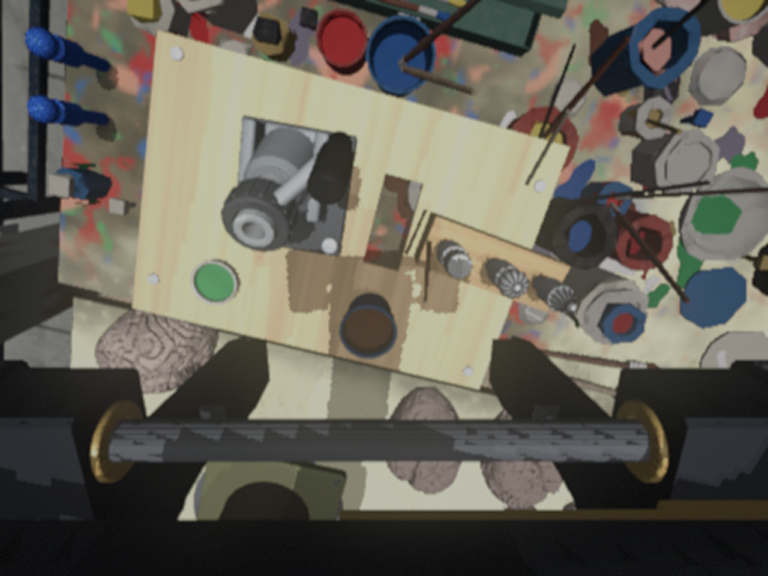

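The wrist view shows the cylinder (305,172), ball (342,190) and cone (375,197) in the block, and the mouth ring at (169,153). The knob is at (222,112), and thin brushes stand at (285,175) and (275,155), left of the block. Next I'll measure precisely.

```bash
python3 - <<'E'
from h import *
from scipy.optimize import least_squares
np.set_printoptions(precision=4,suppress=True)
s=snapshot("wrist");np.savez("w1.npz",**{k:s[k] for k in("frame","depth","mtx","camera_from_world")})
for n in ["burr_ball","burr_cylinder","burr_cone","collet_mouth","nut_knob"]:
    print(n,[(np.round(d["uv"],1).tolist(),round(d["conf"],2),w(s,*d["uv"]),wz(s,*d["uv"],{"collet_mouth":.218,"nut_knob":.282}.get(n,.092))) for d in pinpoint(n,s)[:3]])
d=s["depth"];v,u=np.mgrid[0:384,0:512];K=s["mtx"];
c=np.stack([(u-K[0,2])/K[0,0]*d,(v-K[1,2])/K[1,1]*d,d,np.ones_like(d)],-1)@np.linalg.inv(s["camera_from_world"]).T
c=c[...,:3];np.save("pts.npy",c)
def sel(cx,cy,r,z0,z1):
    m=(np.hypot(c[...,0]-cx,c[...,1]-cy)<r)&(c[...,2]>z0)&(c[...,2]<z1)&(d>0);return c[m]
for nm,(cx,cy) in dict(cyl=(.481,-.115),ball=(.477,-.164),cone=(.471,-.212)).items():
    p=sel(cx,cy,.02,.17,.21);print(nm,len(p),p.mean(0),p.max(0),p.min(0))
p=sel(.477,-.164,.02,.176,.21)
f=least_squares(lambda x:np.linalg.norm(p-x,axis=1)-.012,[.477,-.164,.1825],loss="soft_l1",f_scale=.001);print("ballcentre",f.x,np.abs(f.fun).mean())
# collet face
p=sel(.479,.034,.03,.195,.24);print(len(p))
print("board",np.median(sel(.40,0.04,.03,.06,.1)[:,2]))
# brushes
p=sel(.46,-.09,.05,.10,.24);print("tall near brush",len(p),p.max(0),p.min(0))
p=sel(.527,-.01,.03,.23,.31);print("knob",len(p),p.max(0),p.mean(0))
p=sel(.46,-.08,.035,.12,.24);print(p[np.argsort(-p[:,2])][:12])
save(s,"w2.png",(130,60,250,180),5);save(s,"w3.png",(255,130,400,230),5)
E
```

```text
burr_ball [([320.1, 170.5], 0.91, array([ 0.4816, -0.1563,  0.1222]), array([ 0.4769, -0.1655,  0.092 ])), ([68.0, 77.3], 0.86, array([0.5121, 0.2741, 0.0107]), array([0.517 , 0.2224, 0.092 ])), ([67.3, 42.2], 0.56, array([0.5659, 0.2764, 0.0133]), array([0.5621, 0.2258, 0.092 ]))]
burr_cylinder [([289.7, 160.9], 0.89, array([ 0.4841, -0.11  ,  0.1213]), array([ 0.4797, -0.1153,  0.092 ]))]
burr_cone [([352.3, 182.8], 0.88, array([ 0.4759, -0.2075,  0.123 ]), array([ 0.4705, -0.2211,  0.092 ]))]
collet_mouth [([165.6, 152.5], 0.94, array([0.4722, 0.0409, 0.2069]), array([0.4748, 0.0379, 0.218 ]))]
nut_knob [([215.0, 126.0], 0.78, array([ 0.5204, -0.0142,  0.2794]), array([ 0.5207, -0.0145,  0.282 ]))]
cyl 348 [ 0.4844 -0.1158  0.1896] [ 0.4944 -0.1065  0.1979] [ 0.4726 -0.1282  0.1709]
ball 377 [ 0.4793 -0.1642  0.1884] [ 0.4903 -0.1546  0.1971] [ 0.4651 -0.1779  0.1703]
cone 291 [ 0.4743 -0.2132  0.1816] [ 0.4843 -0.2051  0.1958] [ 0.4615 -0.2257  0.17  ]
ballcentre [ 0.4775 -0.1676  0.1837] 0.0004819669253556295
1825
board 0.08094456017235113
tall near brush 1097 [ 0.5085 -0.0782  0.1979] [ 0.4471 -0.1398  0.1006]
knob 1143 [0.5548 0.0087 0.2842] [ 0.5324 -0.0118  0.2678]
[[ 0.479  -0.1088  0.1971]
 [ 0.4776 -0.1094  0.196 ]
 [ 0.4799 -0.1088  0.1955]
 [ 0.4762 -0.11    0.1947]
 [ 0.4492 -0.1006  0.1943]
 [ 0.4477 -0.0998  0.1942]
 [ 0.4501 -0.0991  0.1941]
 [ 0.4485 -0.0984  0.1938]
 [ 0.4488 -0.0996  0.1937]
 [ 0.4814 -0.1074  0.1932]
 [ 0.4471 -0.0989  0.1931]
 [ 0.4501 -0.1005  0.1931]]
```

View pics/w2.png

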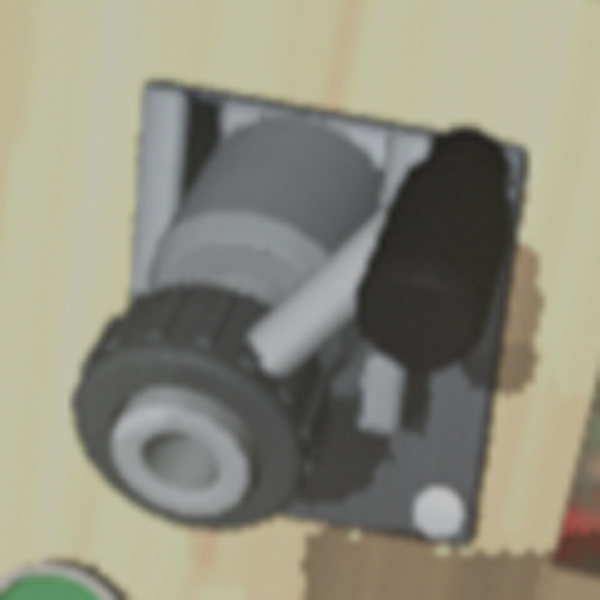

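View pics/w3.png

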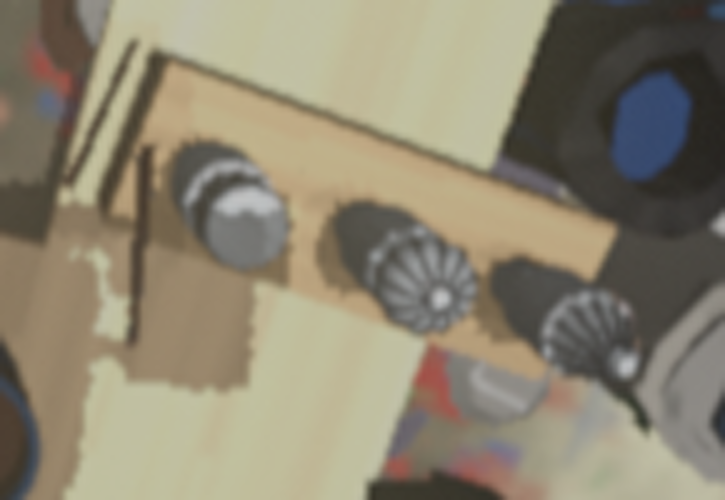

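```bash
python3 - <<'E'
from h import *
np.set_printoptions(precision=4,suppress=True)
to([.4775,-.1676,.27],-180.4)
c=np.load("pts.npy")
# face points: candidates ring pixels
z=np.load("w1.npz");g=z["frame"].astype(int)
m=np.zeros(g.shape[:2],bool);m[130:170,145:185]=1
gray=g.sum(2)/3
import cv2
mm=m&(gray>125)&(abs(c[...,2]-.215)<.02)&(g[...,0]-g[...,2]<25)
n,l,st,ce=cv2.connectedComponentsWithStats(mm.astype(np.uint8));i=1+np.argmax(st[1:,4]);print(st[i],ce[i])
P=c[l==i];print(len(P),P.mean(0),P.min(0),P.max(0));q=P.mean(0)
for _ in range(3):
    A=np.c_[P[:,:2]-q[:2],np.ones(len(P))];k=np.linalg.lstsq(A,P[:,2]-q[2],rcond=None)[0];r=A@k-(P[:,2]-q[2]);P=P[abs(r)<2*abs(r).std()+1e-4]
nn=np.array([-k[0],-k[1],1]);nn/=np.linalg.norm(nn);print("normal",nn,"tilt",np.degrees(np.arccos(nn[2])),"yaw",np.degrees(np.arctan2(-nn[1],-nn[0])))
E
```

```text
t 4.08 tcp [ 0.4684 -0.0621  0.3667] xang -76.1 op 88.0mm F [ 0.6  1.  -0.3] | slide mm [104.6  16.5  96.8] n=1.7 turn 104.3
[152 138  27  25 435] [165.6759 150.3126]
435 [0.4769 0.0382 0.2178] [0.4632 0.0244 0.1999] [0.4907 0.0543 0.2261]
normal [-0.4637 -0.0294  0.8855] tilt 27.689080992881582 yaw 3.623181128627573
```

```bash
python3 -m creep '[{"hand":0.06,"slide":[0.052,0.008,0],"turn":0},{"hand":0.06,"slide":[0.052,0.008,0],"turn":0},{"hand":0.06,"slide":[0,0,0.015],"turn":10.4},{"hand":0.06,"slide":[0,0,0.015],"turn":10.4},{"hand":0.06,"slide":[0,0,0.015],"turn":10.4}]'
python3 -m creep '[{"hand":0.06,"slide":[0,0,0.01],"turn":10.4},{"hand":0.06,"slide":[0,0,0.01],"turn":10.4},{"hand":0.06,"slide":[0,0,0.01],"turn":10.4},{"hand":0.06,"slide":[0,0,0.01],"turn":10.4},{"hand":0.06,"slide":[0,0,0.01],"turn":10.4}]'
python3 -m creep '[{"hand":0.06,"slide":[0,0,0],"turn":10.4},{"hand":0.06,"slide":[0,0,0],"turn":10.4},{"hand":0.06,"slide":[0,0,0],"turn":0},{"hand":0.06,"slide":[0,0,0],"turn":0}]'
python3 - <<'E'
from h import *
from scipy.optimize import least_squares
np.set_printoptions(precision=4,suppress=True)
to([.4775,-.1676,.1845],-180.4);print(get_state()["q"].round(2))
s=snapshot("wrist");save(s,"w4.png",sc=1.5)
d=s["depth"];v,u=np.mgrid[0:384,0:512];K=s["mtx"];
c=(np.stack([(u-K[0,2])/K[0,0]*d,(v-K[1,2])/K[1,1]*d,d,np.ones_like(d)],-1)@np.linalg.inv(s["camera_from_world"]).T)[...,:3]
p=c[(np.hypot(c[...,0]-.4775,c[...,1]+.167)<.02)&(c[...,2]>.176)&(c[...,2]<.2)&(d>0)]
f=least_squares(lambda x:np.linalg.norm(p-x,axis=1)-.012,[.477,-.164,.1825],loss="soft_l1",f_scale=.001);print("ballcentre",len(p),f.x,np.abs(f.fun).mean(),px(s,f.x))
to([f.x[0],f.x[1],.1845])
for n in ["burr_ball"]:
    print(n,[(np.round(d["uv"],1).tolist(),round(d["conf"],2),wz(s,*d["uv"],.092)) for d in pinpoint(n,s)[:3]])
E
```

```text
clock: 4.7
tool_pos: [0.4782, -0.1666, 0.3213]
eef_rot: [-0.591, 0.807, -0.0, -0.0]
contact_force: [0.7, 0.2, -0.0]
opening: 0.676
clock: 5.32
tool_pos: [0.4783, -0.1663, 0.2715]
eef_rot: [-0.178, 0.984, -0.0, 0.0]
contact_force: [-0.2, 0.2, 0.3]
opening: 0.684
clock: 5.82
tool_pos: [0.4786, -0.1654, 0.2717]
eef_rot: [-0.002, 1.0, 0.0, -0.0]
contact_force: [-0.1, 0.7, 0.3]
opening: 0.68
t 5.83 tcp [ 0.4786 -0.1654  0.2717] xang -179.7 op 59.8mm F [-0.1  0.7  0.3] | slide mm [ 1.2 -2.2 87.2] n=1.4 turn 0.7
[ 0.04  0.52  0.32  1.9  -0.23  0.76 -2.65]
ballcentre 607 [ 0.4781 -0.1672  0.1835] 0.00045676688263411727 [252.6011 194.7291]
t 5.88 tcp [ 0.4787 -0.1654  0.2717] xang -179.8 op 60.0mm F [-0.3 -0.1  0.2] | slide mm [ 0.6 -1.9 87.2] n=1.4 
burr_ball [([248.3, 169.0], 0.59, array([ 0.4831, -0.1701,  0.092 ]))]
```

View pics/w4.png

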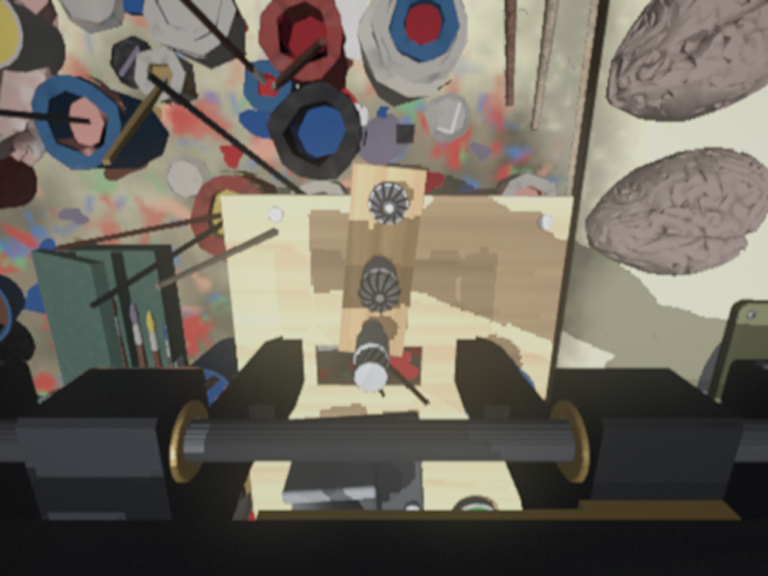

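Joint 7 is near its limit at this yaw, so later turns will go the other way. The ball is centred at (252,195) in the wrist view. I'll go down and grip it with low force.

```bash
python3 -m creep '[{"hand":0.05,"slide":[0.0006,-0.0019,0.03],"turn":-2},{"hand":0.05,"slide":[0,0,0.03],"turn":0},{"hand":0.05,"slide":[0,0,0.0185],"turn":0},{"hand":0.05,"slide":[0,0,0.01],"turn":0},{"hand":0.05,"slide":[0,0,0],"turn":0}]' 12
python3 - <<'E'
from h import *
to([.4781,-.1672,.183])
E
```

```text
clock: 6.55
tool_pos: [0.4779, -0.1675, 0.183]
eef_rot: [-0.018, 1.0, 0.0, -0.0]
contact_force: [-0.0, 0.7, 0.6]
opening: 0.569
t 6.55 tcp [ 0.4779 -0.1675  0.183 ] xang -177.9 op 50.0mm F [-0.   0.7  0.6] | slide mm [-0.2  0.2 -0. ] n=0.0
```

```bash
python3 -m creep '[{"hand":0.01,"slide":[0,0,0],"turn":0},{"hand":0.01,"slide":[0,0,0],"turn":0},{"hand":0.01,"slide":[0,0,0],"turn":0},{"hand":0.01,"slide":[0,0,0],"turn":0},{"hand":0.01,"slide":[0,0,0],"turn":0}]' 12
python3 - <<'E'
from h import *
to([.4781,-.1672,.29])
E
```

```text
clock: 7.18
tool_pos: [0.4784, -0.1675, 0.1835]
eef_rot: [-0.018, 1.0, -0.0, 0.0]
contact_force: [-0.0, -0.1, 2.7]
opening: 0.258
t 7.17 tcp [ 0.4784 -0.1675  0.1835] xang -177.9 op 22.7mm F [-0.  -0.1  2.7] | slide mm [   0.2    0.3 -106.5] n=1.7
```

```bash
python3 -m creep '[{"hand":0.01,"slide":[0,0,-0.015],"turn":0},{"hand":0.01,"slide":[0,0,-0.025],"turn":0},{"hand":0.01,"slide":[0,0,-0.04],"turn":0},{"hand":0.01,"slide":[0,0,-0.04],"turn":0},{"hand":0.01,"slide":[0,0,-0.04],"turn":0}]'
python3 -m creep '[{"hand":0.01,"slide":[0,0.03,0],"turn":0},{"hand":0.01,"slide":[0,0,0],"turn":0}]'
python3 - <<'E'
from h import *
to([.477,.0385,.345],93.6)
s=snapshot("wrist");save(s,"w5.png",sc=1.5)
s=snapshot("scene");save(s,"s5.png",(140,80,340,230),4)
E
```

```text
clock: 7.8
tool_pos: [0.4776, -0.1672, 0.3442]
eef_rot: [-0.018, 1.0, 0.0, -0.0]
contact_force: [1.1, 0.4, -1.2]
opening: 0.264
clock: 8.05
tool_pos: [0.477, -0.1348, 0.343]
eef_rot: [-0.02, 1.0, 0.001, -0.0]
contact_force: [0.2, -0.1, -0.8]
opening: 0.261
t 8.05 tcp [ 0.477  -0.1348  0.343 ] xang -177.7 op 23.0mm F [ 0.2 -0.1 -0.8] | slide mm [ -7.1 173.1  -1.8] n=2.8 turn 88.7
```

View pics/w5.png

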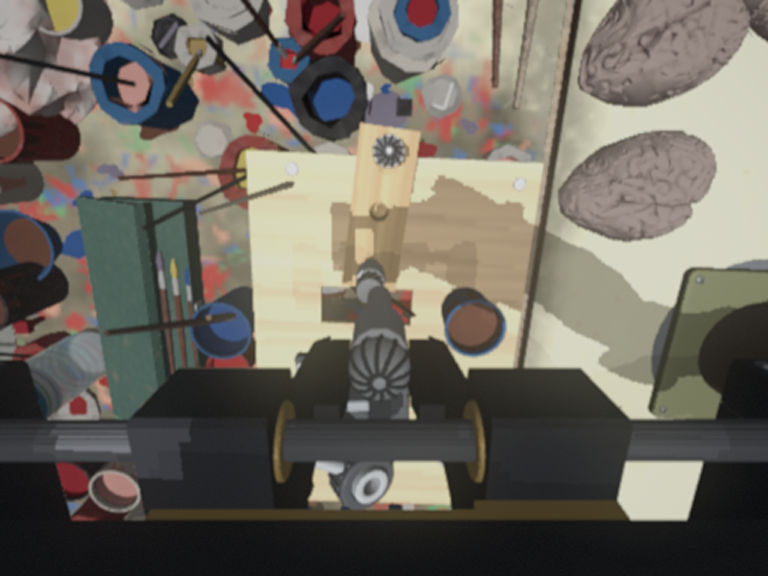

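View pics/s5.png

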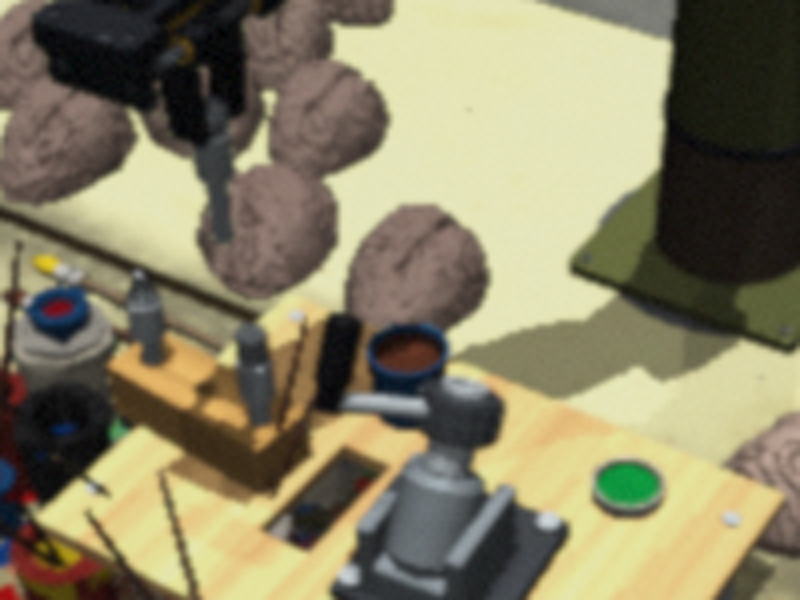

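```bash
python3 -m creep '[{"hand":0.01,"slide":[0.003,0.035,0],"turn":0},{"hand":0.01,"slide":[0.003,0.035,0],"turn":0},{"hand":0.01,"slide":[0.003,0.035,0],"turn":0},{"hand":0.01,"slide":[0,0.035,0],"turn":0},{"hand":0.01,"slide":[0,0.033,0],"turn":0}]'
python3 -m creep '[{"hand":0.01,"slide":[0,0,0],"turn":-10.2},{"hand":0.01,"slide":[0,0,0],"turn":-10.2},{"hand":0.01,"slide":[0,0,0],"turn":-10.2},{"hand":0.01,"slide":[0,0,0],"turn":-10.2},{"hand":0.01,"slide":[0,0,0],"turn":-10.2}]'
python3 -m creep '[{"hand":0.01,"slide":[0,0,0],"turn":-10.2},{"hand":0.01,"slide":[0,0,0],"turn":-10.2},{"hand":0.01,"slide":[0,0,0],"turn":-10.2},{"hand":0.01,"slide":[0,0,0],"turn":-9.6},{"hand":0.01,"slide":[0,0,0],"turn":0}]'
python3 - <<'E'
from h import *
to([.462,.0385,.33],-86.4)
s=snapshot("wrist");save(s,"w6.png",sc=1.5)
s=snapshot("scene");save(s,"s6.png",(180,80,340,230),4)
print(get_state()["q"].round(2))
E
```

```text
clock: 8.78
tool_pos: [0.4615, 0.0353, 0.3429]
eef_rot: [-0.018, 1.0, -0.0, -0.0]
contact_force: [0.4, 0.3, -0.8]
opening: 0.26
clock: 9.4
tool_pos: [0.4617, 0.0339, 0.3429]
eef_rot: [-0.449, 0.894, -0.0, -0.001]
contact_force: [-0.3, -0.4, -0.4]
opening: 0.259
clock: 10.02
tool_pos: [0.4617, 0.034, 0.343]
eef_rot: [0.726, -0.688, -0.0, 0.0]
contact_force: [-0.1, 0.3, -0.6]
opening: 0.26
t 10.03 tcp [0.4617 0.034  0.343 ] xang -86.9 op 22.9mm F [-0.1  0.3 -0.6] | slide mm [-4.5 -0.6 13. ] n=0.2 turn -0.5
[-0.53  0.38  0.52  1.92 -0.24  0.9  -1.41]
```

View pics/w6.png

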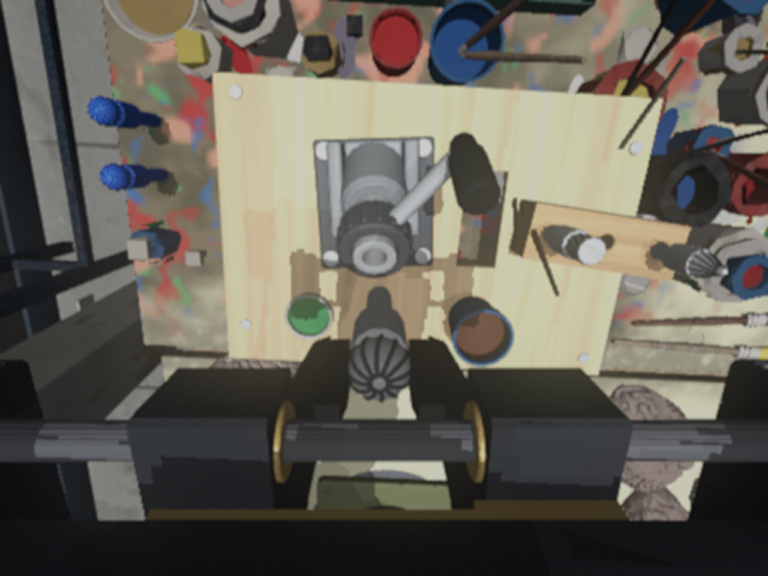

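View pics/s6.png

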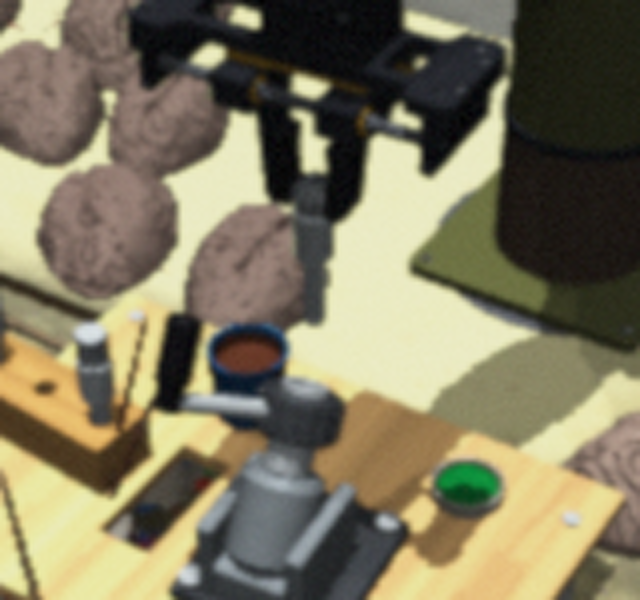

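The burr hangs vertical from the jaws with its tip at (252,193). The ring is at (250,172), almost the same column. I'll measure the mouth again from here.

```bash
cat >> h.py <<'E'
def cloud(s):
    d=s["depth"];v,u=np.mgrid[0:384,0:512];K=s["mtx"]
    return (np.stack([(u-K[0,2])/K[0,0]*d,(v-K[1,2])/K[1,1]*d,d,np.ones_like(d)],-1)@np.linalg.inv(s["camera_from_world"]).T)[...,:3]
E
python3 - <<'E'
from h import *
np.set_printoptions(precision=4,suppress=True)
s=snapshot("wrist");save(s,"w7.png",(205,80,345,180),5.5)
c=cloud(s);g=s["frame"].astype(int)
print([(np.round(d["uv"],1),d["conf"],wz(s,*d["uv"],.218)) for d in pinpoint("collet_mouth",s)[:1]],[(np.round(d["uv"],1),d["conf"],wz(s,*d["uv"],.282)) for d in pinpoint("nut_knob",s)[:1]])
m=np.zeros(g.shape[:2],bool);m[150:192,228:275]=1
mm=m&(g.sum(2)/3>120)&(abs(c[...,2]-.217)<.012)&(g[...,0]-g[...,2]<25)
n,l,st,ce=cv2.connectedComponentsWithStats(mm.astype(np.uint8));i=1+np.argmax(st[1:,4]);print(st[i],ce[i],wz(s,*ce[i],.218))
cn,_=cv2.findContours((l==i).astype(np.uint8),cv2.RETR_EXTERNAL,cv2.CHAIN_APPROX_NONE)
e=cv2.fitEllipse(max(cn,key=len));print(e,wz(s,*e[0],.218))
P=c[l==i];print(P.min(0),P.max(0),P.mean(0))
q=P.mean(0);A=np.c_[P[:,:2]-q[:2],np.ones(len(P))];k=np.linalg.lstsq(A,P[:,2]-q[2],rcond=None)[0];print("slope",k)
# shank tip
q=c[(abs(c[...,0]-.4617)<.04)&(abs(c[...,1]-.034)<.04)&(c[...,2]<.30)&(c[...,2]>.24)];print("shank pts",len(q),q.mean(0),q[:,2].min())
for z0 in (.255,.265,.275,.285):
    r=q[(q[:,2]>z0-.005)&(q[:,2]<z0+.005)];print(z0,len(r),r.mean(0) if len(r) else 0,r[:,0].max() if len(r) else 0)
E
```

```text
[(array([253.1, 170.1]), 0.71, array([0.477 , 0.0346, 0.218 ]))] [(array([320.4, 130.7]), 0.83, array([ 0.523 , -0.0113,  0.282 ]))]
[236 157  29  26 531] [249.307  169.5367] [0.4773 0.0384 0.218 ]
((249.34739685058594, 169.46490478515625), (25.00506019592285, 28.07204818725586), 98.81660461425781) [0.4774 0.0384 0.218 ]
[0.4628 0.0238 0.205 ] [0.4907 0.0516 0.2265] [0.4773 0.0384 0.2183]
slope [ 0.5337  0.03   -0.    ]
shank pts 182 [0.4669 0.0348 0.2737] 0.2582510223097142
0.255 14 [0.4667 0.0352 0.2591] 0.4680801768626046
0.265 47 [0.4669 0.0345 0.2648] 0.46829538199756654
0.275 67 [0.4667 0.035  0.2748] 0.4687771536328268
0.285 54 [0.4671 0.0347 0.2838] 0.4684986194375147
```

View pics/w7.png

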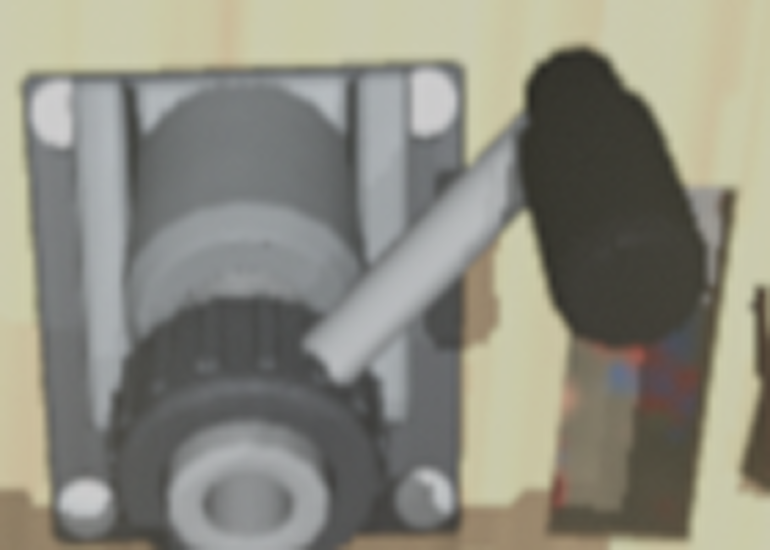

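```bash
cat > plan.py <<'E'
from h import *
M=np.array([.4765,.0371,.218]);yw=np.radians(3.2)
def H(a,s,M=M):
    a=np.radians(a);e=np.array([np.cos(yw),np.sin(yw),0]);b=-np.sin(np.pi/6)*e+np.array([0,0,np.cos(np.pi/6)])
    return M-s/1000*b+.0835*(-np.sin(a)*e+np.array([0,0,np.cos(a)]))+[0,0,.001]
E
python3 - <<'E'
from plan import *
to([.476,.0371,.312],-86.8)
T=tool()[2];pts=[H(0,-8),H(0,0),H(5,1.5),H(10,3),H(15,5),H(20,8),H(25,15),H(28,25),H(30,35),H(30,43)]
p=np.array([.476,.0371,.312])
for q in pts: print(q.round(4),(T.T@(q-p)*1000).round(1));p=q
E
```

```text
t 10.28 tcp [0.4617 0.0349 0.3431] xang -86.8 op 22.7mm F [ 0.6  0.7 -1. ] | slide mm [ -1.4 -14.4  31. ] n=0.5 turn -0.0
[0.4725 0.0369 0.3094] [0.  3.5 2.6]
[0.4765 0.0371 0.3025] [-0.  -4.   6.9]
[0.47   0.0367 0.3009] [0.  6.5 1.6]
[0.4635 0.0364 0.2986] [0.  6.5 2.3]
[0.4574 0.036  0.2953] [0.  6.1 3.3]
[0.452  0.0357 0.2905] [0.  5.4 4.8]
[0.4488 0.0355 0.2817] [-0.   3.2  8.9]
[0.4498 0.0356 0.2711] [-0.  -1.1 10.6]
[0.4523 0.0357 0.261 ] [-0.  -2.5 10.1]
[0.4563 0.036  0.2541] [-0.  -4.   6.9]
```

```bash
python3 -m creep '[{"hand":0.01,"slide":[-0.002,-0.0144,0],"turn":0},{"hand":0.01,"slide":[0,0,0.02],"turn":0},{"hand":0.01,"slide":[0,0,0.011],"turn":0},{"hand":0.01,"slide":[0,0,0],"turn":0}]'
python3 - <<'E'
from plan import *
to([.476,.0376,.3025],-86.8)
s=snapshot("wrist");save(s,"w8.png",(180,120,320,270),4)
c=cloud(s);st,P,T=tool()
for z0 in (.225,.235,.245,.255,.265):
    r=c[(abs(c[...,0]-P[0])<.03)&(abs(c[...,1]-P[1])<.03)&(c[...,2]>z0-.005)&(c[...,2]<z0+.005)];print(z0,len(r),r.mean(0),r.max(0))
s=snapshot("scene");save(s,"s8.png",(210,90,310,220),6)
E
```

```text
clock: 10.78
tool_pos: [0.4758, 0.038, 0.3115]
eef_rot: [0.727, -0.687, -0.0, 0.001]
contact_force: [-1.1, -0.2, -1.2]
opening: 0.261
t 10.78 tcp [0.4758 0.038  0.3115] xang -86.7 op 23.0mm F [-1.1 -0.2 -1.2] | slide mm [ 0.4 -0.2  9. ] n=0.1 turn 0.1
0.225 921 [0.49137932 0.03912351 0.22303196] [0.50616212 0.05940847 0.22999429]
0.235 59 [0.4807036  0.03859445 0.23519198] [0.48228955 0.0452402  0.23977507]
0.245 61 [0.48075933 0.03826794 0.24531215] [0.48241682 0.04515257 0.2499466 ]
0.255 42 [0.48132491 0.03893635 0.25323033] [0.48268031 0.04498454 0.25670661]<stdin>:6: RuntimeWarning: Mean of empty slice.
  ret = um.true_divide(
Traceback (most recent call last):
ValueError: zero-size array to reduction operation maximum which has no identity
```

View pics/w8.png

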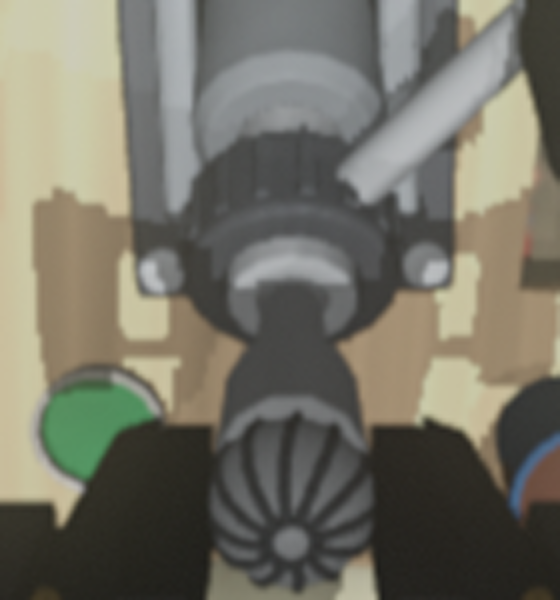

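The shank is centred on the ring: ring edges at 228 and 357 in the crop, shank centre at 292. I'll lower the tip into the mouth, then swing the head back toward the robot.

```bash
python3 -m creep '[{"hand":0.01,"slide":[0,0,0.005],"turn":0},{"hand":0.01,"slide":[0,0,0.004],"turn":0},{"hand":0.01,"slide":[0,0.0035,0.001],"turn":0},{"hand":0.01,"slide":[0,0.003,0.001],"turn":0},{"hand":0.01,"slide":[0,0,0],"turn":0}]' 8
python3 - <<'E'
from plan import *
to(H(5,1.5))
s=snapshot("wrist");save(s,"w9.png",(180,120,320,270),4)
s=snapshot("scene");save(s,"s9.png",(210,90,310,220),6)
E
```

```text
clock: 11.45
tool_pos: [0.4693, 0.0375, 0.3013]
eef_rot: [0.727, -0.687, 0.0, -0.0]
contact_force: [0.6, 0.5, -0.8]
opening: 0.257
t 11.45 tcp [0.4693 0.0375 0.3013] xang -86.7 op 22.6mm F [ 0.6  0.5 -0.8] | slide mm [ 0.8 -0.7  0.4] n=0.0
```

View pics/w9.png

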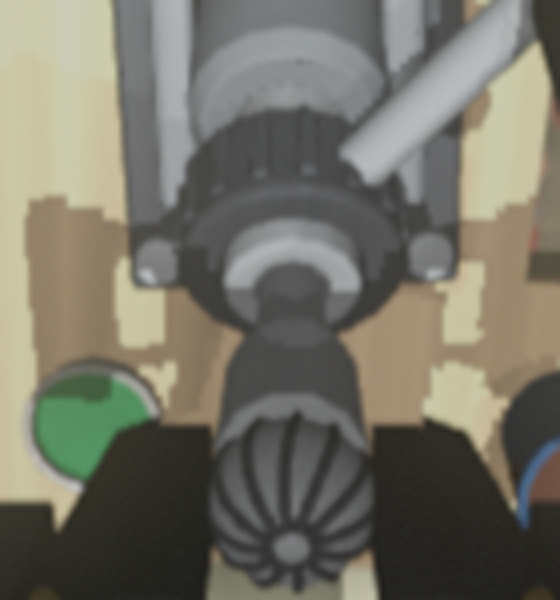

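View pics/s9.png

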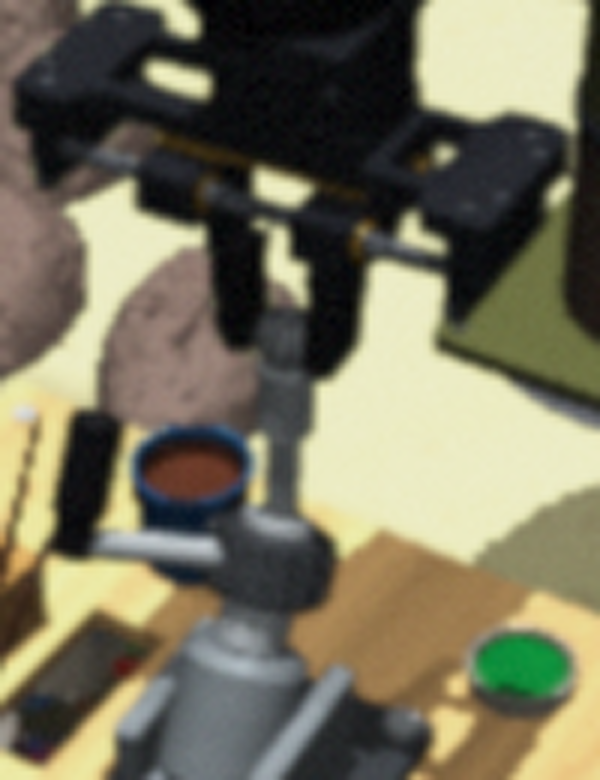

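```bash
cat >> h.py <<'E'
def shank(s,P,zs):
    c=cloud(s)
    for z0 in zs:
        r=c[(abs(c[...,0]-P[0]-.012)<.025)&(abs(c[...,1]-P[1])<.004)&(abs(c[...,2]-z0)<.004)]
        if len(r)>2: print(z0,len(r),r.mean(0).round(4),"xmax",r[:,0].max().round(4))
E
python3 - <<'E'
from plan import *
s=snapshot("wrist");save(s,"w10.png",(230,170,280,215),14)
shank(s,tool()[1],np.arange(.205,.31,.008))
E
```

```text
0.213 20 [0.5055 0.0388 0.2144] xmax 0.5066
0.221 235 [0.493  0.0375 0.2225] xmax 0.5064
0.229 101 [0.489  0.0379 0.2268] xmax 0.5003
0.23700000000000002 38 [0.4796 0.0376 0.2371] xmax 0.4805
0.24500000000000002 36 [0.4792 0.0376 0.245 ] xmax 0.48
0.253 3 [0.4794 0.038  0.2492] xmax 0.4795
0.261 22 [0.4828 0.0378 0.2632] xmax 0.4837
0.269 53 [0.4827 0.0377 0.2696] xmax 0.4835
0.277 66 [0.4822 0.0375 0.2773] xmax 0.4829
0.28500000000000003 70 [0.4817 0.0377 0.2851] xmax 0.4824
0.29300000000000004 90 [0.4801 0.0375 0.2908] xmax 0.4824
0.30100000000000005 90 [0.4808 0.0375 0.3021] xmax 0.4826
0.30900000000000005 465 [0.473  0.0376 0.3104] xmax 0.4817
```

View pics/w10.png

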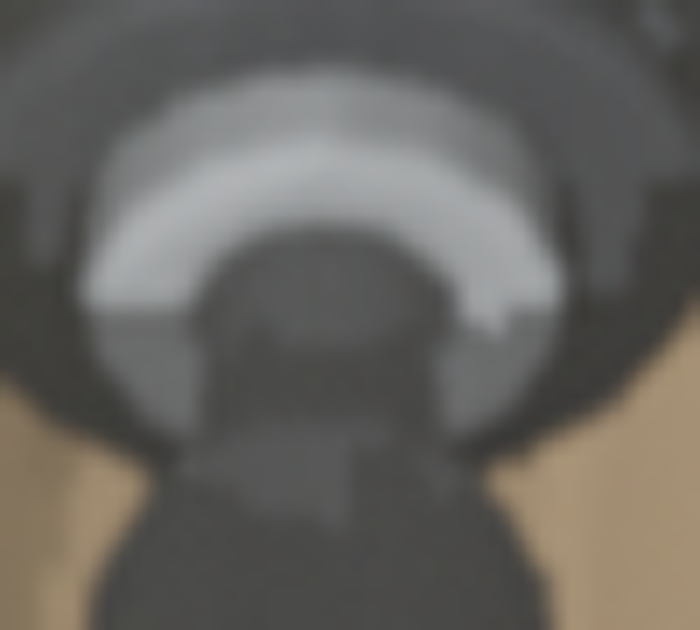

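The dark hole shows around the shank, and the cloud shows the shank tilted about 4°. The tip is engaged and pivoting, so I'll continue the arc.

```bash
python3 -m creep '[{"hand":0.01,"slide":[0,0.0033,0.0012],"turn":0},{"hand":0.01,"slide":[0,0.0032,0.0012],"turn":0},{"hand":0.01,"slide":[0,0.003,0.0016],"turn":0},{"hand":0.01,"slide":[0,0.003,0.0016],"turn":0},{"hand":0.01,"slide":[0,0,0],"turn":0}]'
python3 - <<'E'
from plan import *
to(H(15,5))
s=snapshot("wrist");save(s,"w11.png",(200,150,310,260),5)
shank(s,tool()[1],np.arange(.221,.31,.012))
E
```

```text
clock: 12.22
tool_pos: [0.4566, 0.0369, 0.2955]
eef_rot: [0.727, -0.687, -0.0, 0.0]
contact_force: [0.5, -0.9, -0.8]
opening: 0.258
t 12.22 tcp [0.4566 0.0369 0.2955] xang -86.7 op 22.7mm F [ 0.5 -0.9 -0.8] | slide mm [ 0.9 -0.7  0.1] n=0.0 
0.221 155 [0.4868 0.0366 0.2231] xmax 0.4939
0.233 57 [0.4782 0.0368 0.2331] xmax 0.4799
0.24500000000000002 64 [0.4752 0.0372 0.2451] xmax 0.4768
0.257 17 [0.4766 0.0368 0.2598] xmax 0.4771
0.269 84 [0.4746 0.0369 0.269 ] xmax 0.4761
0.281 103 [0.4716 0.0371 0.281 ] xmax 0.4729
0.29300000000000004 54 [0.4681 0.0371 0.2949] xmax 0.4694
0.30500000000000005 508 [0.459  0.0369 0.3054] xmax 0.4686
```

View pics/w11.png

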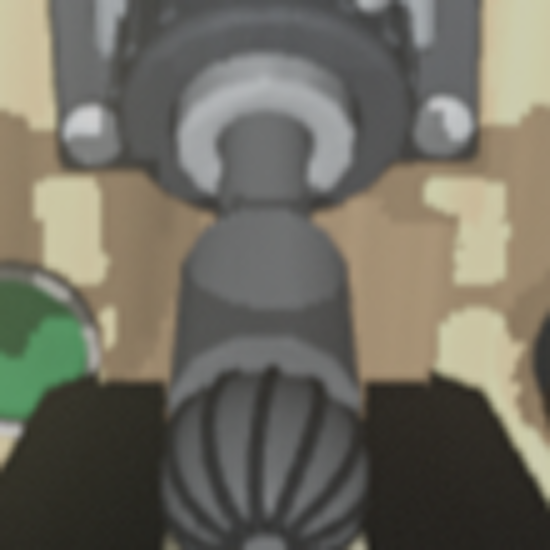

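```bash
python3 -m creep '[{"hand":0.01,"slide":[0,0.0027,0.0024],"turn":0},{"hand":0.01,"slide":[0,0.0027,0.0024],"turn":0},{"hand":0.01,"slide":[0,0.0018,0.004],"turn":0},{"hand":0.01,"slide":[0,0.0014,0.0048],"turn":0},{"hand":0.01,"slide":[0,0,0],"turn":0}]'
python3 - <<'E'
from plan import *
to(H(25,15))
s=snapshot("wrist");save(s,"w12.png",(200,150,310,260),5)
shank(s,tool()[1],np.arange(.221,.31,.008))
E
```

```text
clock: 12.9
tool_pos: [0.448, 0.0363, 0.2816]
eef_rot: [0.727, -0.687, -0.0, 0.0]
contact_force: [0.4, -0.1, -1.2]
opening: 0.26
t 12.90 tcp [0.448  0.0363 0.2816] xang -86.7 op 22.9mm F [ 0.4 -0.1 -1.2] | slide mm [ 0.8 -0.7 -0.1] n=0.0 
0.221 81 [0.4817 0.0361 0.2232] xmax 0.4849
0.229 77 [0.478  0.0364 0.2289] xmax 0.485
0.23700000000000002 87 [0.4744 0.0364 0.2369] xmax 0.4773
0.24500000000000002 12 [0.4732 0.0372 0.2435] xmax 0.4743
0.253 107 [0.4725 0.0364 0.2533] xmax 0.4745
0.261 125 [0.4691 0.0363 0.2611] xmax 0.4714
0.269 142 [0.4656 0.0364 0.2693] xmax 0.4683
0.277 166 [0.4611 0.0363 0.2755] xmax 0.4642
0.28500000000000003 176 [0.4579 0.0364 0.2857] xmax 0.461
0.29300000000000004 442 [0.4495 0.0364 0.292 ] xmax 0.458
```

View pics/w12.png

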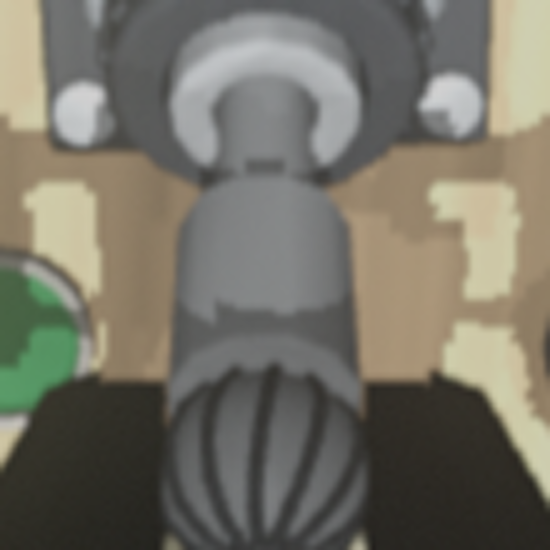

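```bash
python3 -m creep '[{"hand":0.01,"slide":[0.0004,-0.0006,0.005],"turn":0},{"hand":0.01,"slide":[0,-0.0012,0.005],"turn":0},{"hand":0.01,"slide":[0,-0.0016,0.005],"turn":0},{"hand":0.01,"slide":[0,-0.002,0.005],"turn":0},{"hand":0.01,"slide":[0,0,0],"turn":0}]'
python3 - <<'E'
from plan import *
to(H(30,43))
s=snapshot("wrist");save(s,"w13.png",(200,150,310,260),5)
shank(s,tool()[1],np.arange(.221,.31,.008))
E
```

```text
clock: 13.58
tool_pos: [0.4538, 0.0363, 0.2616]
eef_rot: [0.727, -0.687, -0.0, 0.0]
contact_force: [0.1, 1.1, -0.7]
opening: 0.263
t 13.57 tcp [0.4538 0.0363 0.2616] xang -86.7 op 23.1mm F [ 0.1  1.1 -0.7] | slide mm [ 0.4 -2.4  7.5] n=0.1 
0.221 159 [0.4855 0.0361 0.2231] xmax 0.4908
0.229 70 [0.4838 0.0367 0.2288] xmax 0.4891
0.23700000000000002 119 [0.4788 0.0365 0.2371] xmax 0.482
0.24500000000000002 140 [0.4749 0.0362 0.245 ] xmax 0.4777
0.253 233 [0.4693 0.0363 0.2537] xmax 0.4737
0.261 101 [0.4656 0.0365 0.2613] xmax 0.4696
0.269 461 [0.4574 0.0363 0.2704] xmax 0.4657
0.277 95 [0.454  0.0367 0.2735] xmax 0.4605
```

View pics/w13.png

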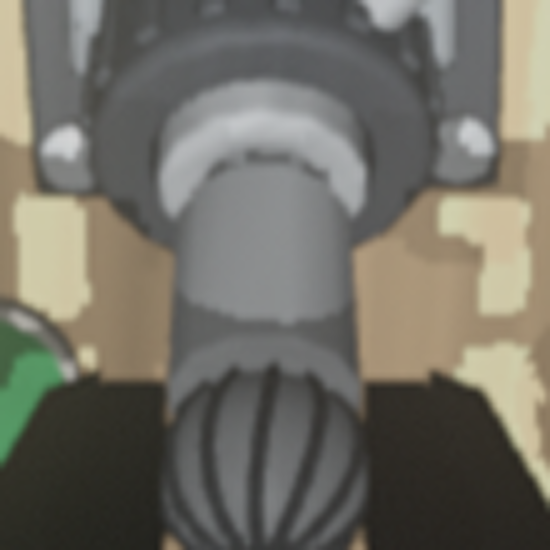

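Only about 9 mm of travel left. I'll push on to contact.

```bash
python3 -m creep '[{"hand":0.01,"slide":[0,-0.0015,0.003],"turn":0},{"hand":0.01,"slide":[0,-0.0013,0.0025],"turn":0},{"hand":0.01,"slide":[0,-0.001,0.002],"turn":0},{"hand":0.01,"slide":[0,-0.0005,0.001],"turn":0},{"hand":0.01,"slide":[0,0,0],"turn":0}]'
python3 - <<'E'
from plan import *
to(H(30,43))
s=snapshot("wrist");save(s,"w14.png",(200,150,310,260),5)
E
```

```text
clock: 14.25
tool_pos: [0.4566, 0.0361, 0.2538]
eef_rot: [0.727, -0.687, -0.001, 0.001]
contact_force: [-5.0, -0.1, 9.7]
opening: 0.262
t 14.25 tcp [0.4566 0.0361 0.2538] xang -86.8 op 23.0mm F [-5.  -0.1  9.7] | slide mm [ 0.1  0.3 -0.3] n=0.0
```

View pics/w14.png

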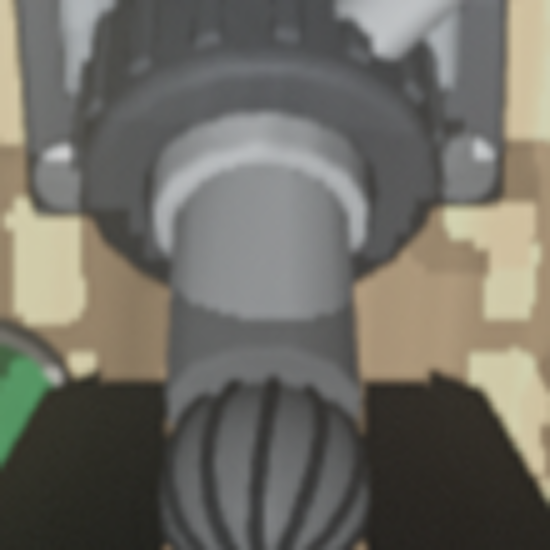

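The reaction of 11 N lies along the bore axis, and the collar covers the ring, so the burr is seated. I'll let go and rise.

```bash
python3 -m creep '[{"hand":0.05,"slide":[0,0,0],"turn":0},{"hand":0.05,"slide":[0,0,0],"turn":0},{"hand":0.05,"slide":[0,0,-0.02],"turn":0},{"hand":0.05,"slide":[0,0,-0.04],"turn":0},{"hand":0.05,"slide":[0,0,-0.05],"turn":0}]'
python3 -m creep '[{"hand":0.05,"slide":[0,0,0],"turn":0},{"hand":0.05,"slide":[0,0,0],"turn":0}]'
python3 - <<'E'
from plan import *
np.set_printoptions(precision=4,suppress=True)
from scipy.optimize import least_squares
to([.525,-.008,.3])
s=snapshot("wrist");save(s,"w15.png",(180,60,360,260),4)
c=cloud(s);d=s["depth"]
m=(np.hypot(c[...,0]-.535,c[...,1]+.01)<.035)&(c[...,2]>.235)&(c[...,2]<.30)&(s["frame"].sum(2)<200)
p=c[m];print(len(p),p.max(0))
b=np.array([-.499,-.028,.866]);b/=np.linalg.norm(b)
# cylinder r=11 with axis b: fit side pts; top plane by max along b
ex=np.cross([0,1,0],b);ex/=np.linalg.norm(ex);ey=np.cross(b,ex)
h=p@b;top=np.percentile(h,98)
side=p[h<top-.004];q=np.c_[side@ex,side@ey]
f=least_squares(lambda x:np.hypot(q[:,0]-x[0],q[:,1]-x[1])-.011,q.mean(0),loss="soft_l1",f_scale=.001)
K=f.x[0]*ex+f.x[1]*ey+top*b;print("knob top",K,np.abs(f.fun).mean(),len(side))
tp=p[h>top-.003];print("top face mean",tp.mean(0),len(tp))
Mm=np.array([.4765,.0376,.218]);v=K-Mm;print("radius",np.linalg.norm(v-(v@b)*b),"h",v@b)
xc=np.array([.866*np.cos(yw),.866*np.sin(yw),.5]);yc=np.cross(b,xc);print("ang",np.degrees(np.arctan2(v@yc,v@xc)))
print([(np.round(e["uv"],1),e["conf"],wz(s,*e["uv"],.282)) for e in pinpoint("nut_knob",s)[:1]])
E
```

```text
clock: 14.92
tool_pos: [0.4576, 0.0366, 0.3641]
eef_rot: [0.727, -0.687, -0.0, 0.001]
contact_force: [1.5, 0.4, 0.3]
opening: 0.57
clock: 15.18
tool_pos: [0.4577, 0.0368, 0.3629]
eef_rot: [0.727, -0.686, -0.0, 0.0]
contact_force: [0.1, 0.6, -0.6]
opening: 0.568
t 15.18 tcp [0.4577 0.0368 0.3629] xang -86.7 op 50.0mm F [ 0.1  0.6 -0.6] | slide mm [ 48.6 -64.6  62.9] n=1.0 
1028 [0.5531 0.0001 0.2837]
knob top [ 0.5196 -0.012   0.2792] 0.0005318285337225255 602
top face mean [ 0.5223 -0.0113  0.2795] 390
radius 0.08361457378555671 h 0.03290655118057317
ang -38.420045413995545
[(array([319.5, 125.3]), 0.7, array([ 0.5219, -0.0122,  0.282 ]))]
```

View pics/w15.png

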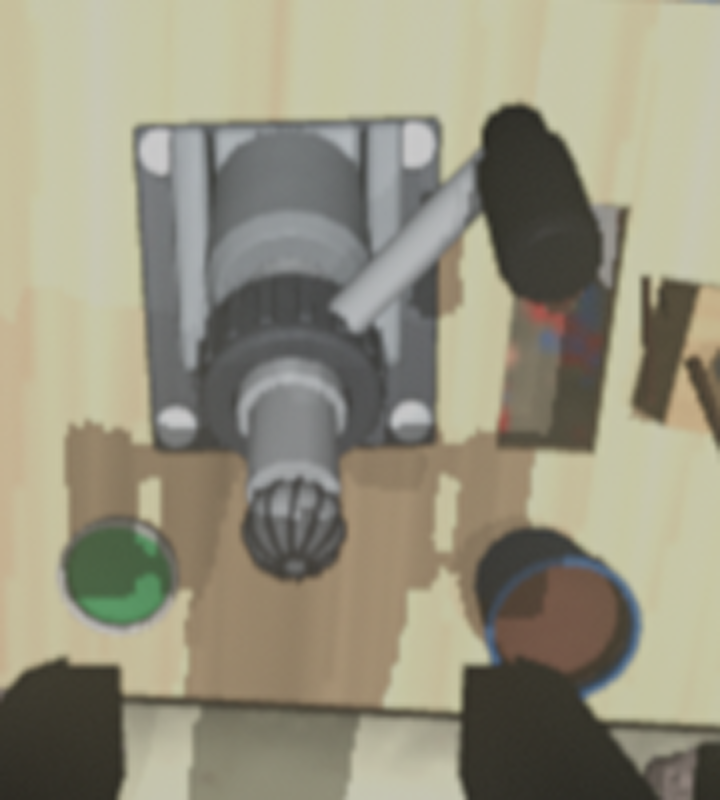

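The ball burr stands in the collet at (253,175), collar on the face. The knob's top is at about (0.521, -0.012, 0.281). Next I'll turn the tool to about +60° and straddle the knob.

```bash
python3 -m creep '[{"hand":0.06,"slide":[0,0,0],"turn":-10.5},{"hand":0.06,"slide":[0,0,0],"turn":-10.5},{"hand":0.06,"slide":[0,0,0],"turn":-10.5},{"hand":0.06,"slide":[0,0,0],"turn":-10.5},{"hand":0.06,"slide":[0,0,0],"turn":-10.5}]'
python3 -m creep '[{"hand":0.06,"slide":[0,0,0],"turn":-10.5},{"hand":0.06,"slide":[0,0,0],"turn":-10.5},{"hand":0.06,"slide":[0,0,0],"turn":-10.5},{"hand":0.06,"slide":[0,0,0],"turn":-10.5},{"hand":0.06,"slide":[0,0,0],"turn":-10.5}]'
python3 -m creep '[{"hand":0.06,"slide":[0,0,0],"turn":-10.5},{"hand":0.06,"slide":[0,0,0],"turn":-10.5},{"hand":0.06,"slide":[0,0,0],"turn":-10.5},{"hand":0.06,"slide":[0,0,0],"turn":-9.5},{"hand":0.06,"slide":[0,0,0],"turn":0}]'
cat >> plan.py <<'E'
Mk=np.array([.4765,.0376,.218]);e=np.array([np.cos(yw),np.sin(yw),0]);b=-.5*e+[0,0,.866]
xc=.866*e+np.array([0,0,.5]);yc=np.array([-np.sin(yw),np.cos(yw),0])
def kp(th,h=.021,lead=0):
    t=np.radians(th);tan=np.sin(t)*xc-np.cos(t)*yc
    a=np.degrees(np.arctan2(-tan[1],-tan[0]))  # flipped tool x
    return Mk+.085*(np.cos(t)*xc+np.sin(t)*yc)+h*b+lead*tan, a
E
python3 - <<'E'
from plan import *
for h in(.031,.021): print(kp(-37.5,h))
p,a=kp(-37.5);to(p,a);print(get_state()["q"].round(2))
E
```

```text
clock: 15.9
tool_pos: [0.4575, 0.0364, 0.3622]
eef_rot: [0.957, -0.291, -0.001, 0.001]
contact_force: [0.9, 0.7, -0.1]
opening: 0.678
clock: 16.52
tool_pos: [0.4574, 0.0364, 0.3622]
eef_rot: [0.987, 0.162, -0.001, -0.0]
contact_force: [0.3, -0.3, 0.2]
opening: 0.679
clock: 17.15
tool_pos: [0.4576, 0.0363, 0.3624]
eef_rot: [0.87, 0.494, -0.001, -0.001]
contact_force: [0.3, 0.4, -0.2]
opening: 0.68
(array([ 0.52222032, -0.01166937,  0.27856352]), np.float64(59.595756560521146))
(array([ 0.52721252, -0.01139026,  0.26990352]), np.float64(59.595756560521146))
t 17.15 tcp [0.4576 0.0363 0.3624] xang 59.2 op 59.8mm F [ 0.3  0.4 -0.2] | slide mm [-5.1 84.5 92.3] n=1.5 turn -0.4
[-0.1   0.32 -0.11  1.87  0.04  0.95  0.8 ]
```

```bash
python3 -m creep '[{"hand":0.06,"slide":[-0.0025,0.042,0],"turn":0},{"hand":0.06,"slide":[-0.0025,0.0425,0],"turn":0},{"hand":0.06,"slide":[0,0,0.03],"turn":0},{"hand":0.06,"slide":[0,0,0.02],"turn":0},{"hand":0.06,"slide":[0,0,0],"turn":0}]'
python3 - <<'E'
from plan import *
p,a=kp(-37.5);to(p,a)
s=snapshot("wrist");save(s,"w16.png",sc=1.5)
E
```

```text
clock: 17.77
tool_pos: [0.5269, -0.011, 0.3116]
eef_rot: [0.87, 0.493, -0.002, -0.001]
contact_force: [0.0, -0.0, -0.1]
opening: 0.68
t 17.77 tcp [ 0.5269 -0.011   0.3116] xang 59.1 op 59.9mm F [ 0.  -0.  -0.1] | slide mm [-0.   0.6 41.7] n=0.7 turn -0.5
```

View pics/w16.png

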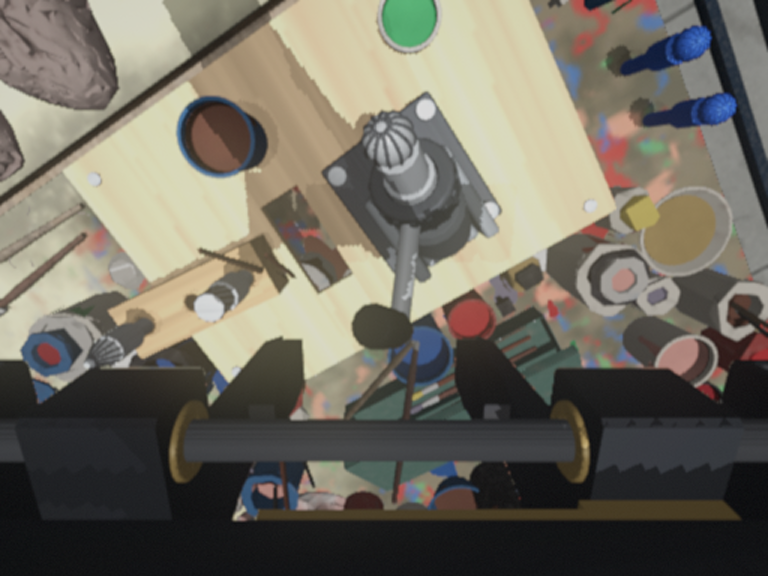

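The knob at (253,217) is centred between the open fingers. Brush handles pass near (270,240), so I'll check their height before going down.

```bash
python3 - <<'E'
from plan import *
s=snapshot("wrist");c=cloud(s)
for u,v in [(273,230),(265,243),(255,258),(240,270),(272,250),(268,300),(266,330),(260,245)]: print(u,v,w(s,u,v).round(3))
E
```

```text
273 230 [ 0.636 -0.039  0.063]
265 243 [ 0.645 -0.059  0.071]
255 258 [ 0.691 -0.104  0.011]
240 270 [ 0.69  -0.135  0.026]
272 250 [ 0.645 -0.049  0.101]
268 300 [0.51  0.005 0.387]
266 330 [ 0.852 -0.173  0.   ]
260 245 [ 0.625 -0.057  0.111]
```

```bash
python3 -m creep '[{"hand":0.06,"slide":[0,0,0.02],"turn":0},{"hand":0.05,"slide":[0,0,0.02],"turn":0},{"hand":0.034,"slide":[0,0,0.001],"turn":0},{"hand":0.034,"slide":[0,0,0],"turn":0},{"hand":0.034,"slide":[0,0,0],"turn":0}]'
cat > arc.py <<'E'
from plan import *
import sys
def arc(t0,t1,n,lead,h=.021):
    st,P,T=tool();p,a=kp(t0,h,lead);to(p,a)
    P0=P;a0=np.degrees(np.arctan2(T[1,0],T[0,0]))
    for t in np.linspace(t0,t1,n+1)[1:]:
        q,an=kp(t,h,lead);Rz=np.array([[np.cos(np.radians(a0)),np.sin(np.radians(a0)),0],[np.sin(np.radians(a0)),-np.cos(np.radians(a0)),0],[0,0,-1]])
        print("%.1f"%t,((Rz.T@(q-P0))*1000).round(1),"turn %.1f"%(a0-an));P0=q;a0=an
E
python3 - <<'E'
from arc import *
arc(-37.5,-121.5,14,.003)
E
```

```text
clock: 18.5
tool_pos: [0.5289, -0.0109, 0.2736]
eef_rot: [0.869, 0.494, 0.001, 0.001]
contact_force: [1.0, 0.7, -0.3]
opening: 0.389
t 18.50 tcp [ 0.5289 -0.0109  0.2736] xang 59.3 op 34.2mm F [ 1.   0.7 -0.3] | slide mm [-4.2 -1.2  4.6] n=0.1 turn -0.3
-43.5 [-12.5  -1.9   7.6] turn 5.5
-49.5 [-8.2 -0.7  3.3] turn 6.0
-55.5 [-8.1 -0.7  3.6] turn 6.2
-61.5 [-8.  -0.7  3.9] turn 6.4
-67.5 [-7.9 -0.8  4.1] turn 6.5
-73.5 [-7.8 -0.8  4.2] turn 6.7
-79.5 [-7.7 -0.8  4.4] turn 6.8
-85.5 [-7.7 -0.8  4.4] turn 6.9
-91.5 [-7.7 -0.8  4.5] turn 6.9
-97.5 [-7.7 -0.8  4.4] turn 6.9
-103.5 [-7.7 -0.8  4.3] turn 6.9
-109.5 [-7.8 -0.8  4.2] turn 6.7
-115.5 [-7.9 -0.8  4. ] turn 6.6
-121.5 [-8.  -0.8  3.8] turn 6.4
```

```bash
python3 -m creep '[{"hand":0.034,"slide":[-0.006,-0.001,0.004],"turn":3},{"hand":0.034,"slide":[-0.0065,-0.001,0.0035],"turn":3},{"hand":0.034,"slide":[-0.008,-0.0007,0.0033],"turn":6},{"hand":0.034,"slide":[-0.008,-0.0007,0.0036],"turn":6},{"hand":0.034,"slide":[0,0,0],"turn":0}]'
python3 - <<'E'
from arc import *
arc(-55.5,-121.5,11,.003)
s=snapshot("wrist");save(s,"w17.png",sc=1.5)
E
```

```text
clock: 19.12
tool_pos: [0.5079, -0.0326, 0.258]
eef_rot: [0.936, 0.352, -0.001, 0.0]
contact_force: [-0.1, -1.0, 0.5]
opening: 0.383
t 19.12 tcp [ 0.5079 -0.0326  0.258 ] xang 41.2 op 33.7mm F [-0.1 -1.   0.5] | slide mm [ 1.3  0.9 -1. ] n=0.0 turn -0.4
-61.5 [-6.7  0.3  2.8] turn 5.9
-67.5 [-7.9 -0.8  4.1] turn 6.5
-73.5 [-7.8 -0.8  4.2] turn 6.7
-79.5 [-7.7 -0.8  4.4] turn 6.8
-85.5 [-7.7 -0.8  4.4] turn 6.9
-91.5 [-7.7 -0.8  4.5] turn 6.9
-97.5 [-7.7 -0.8  4.4] turn 6.9
-103.5 [-7.7 -0.8  4.3] turn 6.9
-109.5 [-7.8 -0.8  4.2] turn 6.7
-115.5 [-7.9 -0.8  4. ] turn 6.6
-121.5 [-8.  -0.8  3.8] turn 6.4
```

View pics/w17.png

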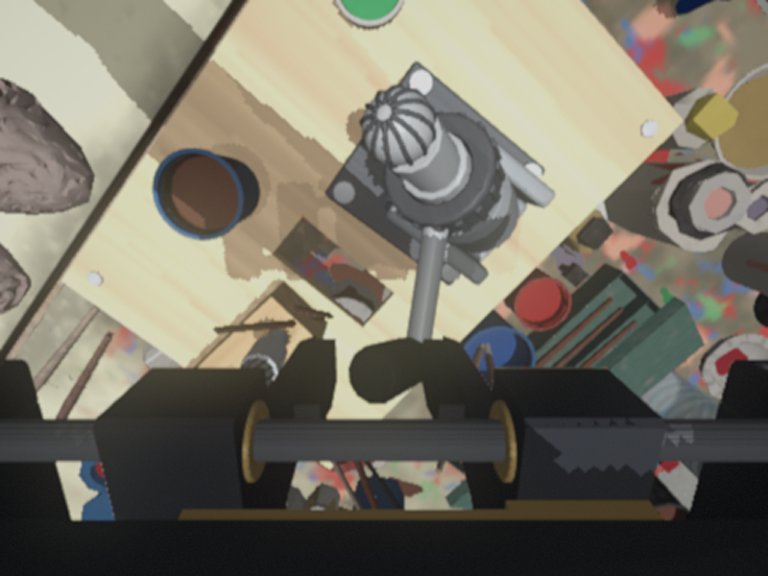

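The crank has turned and the knob (257,248) is inside the jaws, so I'll go on.

```bash
python3 -m creep '[{"hand":0.034,"slide":[-0.007,0,0.003],"turn":6},{"hand":0.034,"slide":[-0.0079,-0.0008,0.0041],"turn":6.5},{"hand":0.034,"slide":[-0.0078,-0.0008,0.0042],"turn":6.7},{"hand":0.034,"slide":[-0.0077,-0.0008,0.0044],"turn":6.8},{"hand":0.034,"slide":[0,0,0],"turn":0}]'
python3 - <<'E'
from arc import *
arc(-79.5,-121.5,7,.003)
s=snapshot("wrist");save(s,"w18.png",sc=1.2)
E
```

```text
clock: 19.8
tool_pos: [0.4813, -0.0453, 0.2422]
eef_rot: [0.991, 0.134, -0.001, -0.0]
contact_force: [-0.4, 0.1, -0.0]
opening: 0.386
t 19.80 tcp [ 0.4813 -0.0453  0.2422] xang 15.4 op 34.0mm F [-0.4  0.1 -0. ] | slide mm [-0.   1.1 -0.3] n=0.0 turn 0.1
-85.5 [-7.7  0.3  4.2] turn 7.0
-91.5 [-7.7 -0.8  4.5] turn 6.9
-97.5 [-7.7 -0.8  4.4] turn 6.9
-103.5 [-7.7 -0.8  4.3] turn 6.9
-109.5 [-7.8 -0.8  4.2] turn 6.7
-115.5 [-7.9 -0.8  4. ] turn 6.6
-121.5 [-8.  -0.8  3.8] turn 6.4
```

View pics/w18.png

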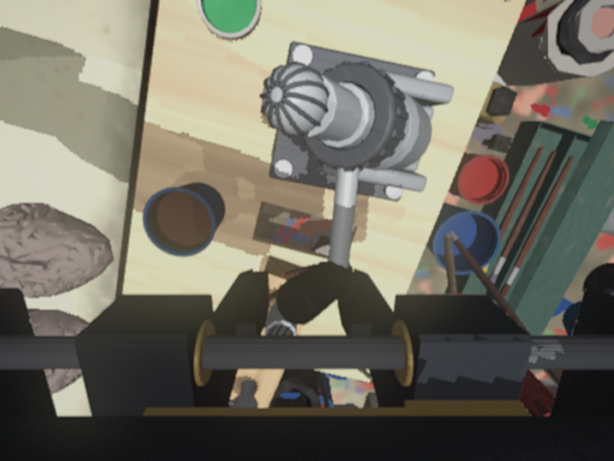

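```bash
python3 -m creep '[{"hand":0.034,"slide":[-0.0077,0,0.0042],"turn":7},{"hand":0.034,"slide":[-0.0077,-0.0008,0.0045],"turn":6.9},{"hand":0.034,"slide":[-0.0077,-0.0008,0.0044],"turn":6.9},{"hand":0.034,"slide":[-0.0077,-0.0008,0.0043],"turn":6.9},{"hand":0.034,"slide":[0,0,0],"turn":0}]'
python3 - <<'E'
from arc import *
arc(-103.5,-121.5,3,.003)
s=snapshot("wrist");save(s,"w19.png",sc=1.2)
E
```

```text
clock: 20.48
tool_pos: [0.4515, -0.0456, 0.225]
eef_rot: [0.994, -0.106, 0.0, 0.0]
contact_force: [-0.1, 0.3, -0.7]
opening: 0.387
t 20.48 tcp [ 0.4515 -0.0456  0.225 ] xang -12.2 op 34.1mm F [-0.1  0.3 -0.7] | slide mm [-0.6  0.4  0.2] n=0.0 turn 0.1
-109.5 [-8.4 -0.4  4.5] turn 6.8
-115.5 [-7.9 -0.8  4. ] turn 6.6
-121.5 [-8.  -0.8  3.8] turn 6.4
```

View pics/w19.png

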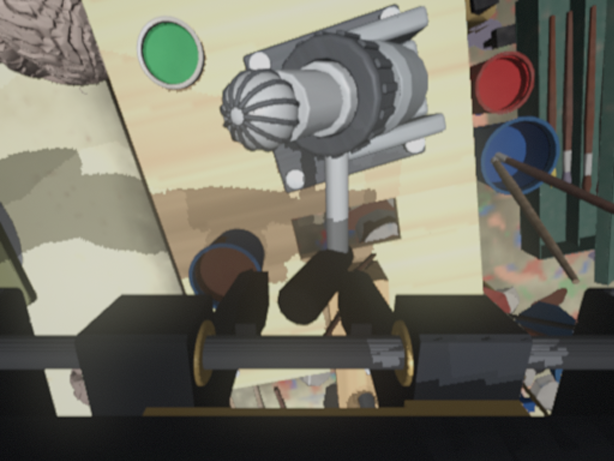

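```bash
python3 -m creep '[{"hand":0.034,"slide":[-0.0082,-0.0005,0.0044],"turn":6.8},{"hand":0.034,"slide":[-0.0079,-0.0008,0.004],"turn":6.6},{"hand":0.034,"slide":[-0.004,-0.0004,0.002],"turn":3},{"hand":0.034,"slide":[-0.004,-0.0004,0.002],"turn":3},{"hand":0.034,"slide":[0,0,0],"turn":0}]'
python3 - <<'E'
from arc import *
arc(-121.5,-129.5,2,.003)
s=snapshot("wrist");save(s,"w20.png",sc=1.2)
print(get_state()["moment"])
E
```

```text
clock: 21.15
tool_pos: [0.4315, -0.0362, 0.2131]
eef_rot: [0.962, -0.274, 0.002, -0.0]
contact_force: [5.5, -0.6, 2.3]
opening: 0.389
t 21.15 tcp [ 0.4315 -0.0362  0.2131] xang -31.8 op 34.2mm F [ 5.5 -0.6  2.3] | slide mm [-1.9  1.1  0.4] n=0.0 turn 0.3
-125.5 [-7.3  0.6  2.9] turn 4.5
-129.5 [-5.5 -0.4  2.3] turn 4.1
[-0.03233385 -1.18300378  0.01785855]
```

View pics/w20.png

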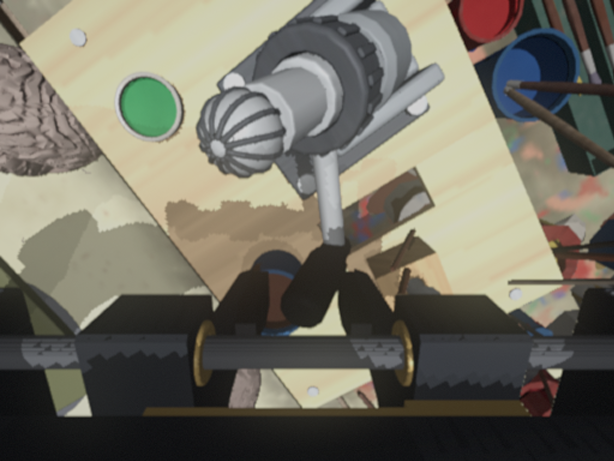

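```bash
python3 -m creep '[{"hand":0.034,"slide":[-0.003,0,0.0013],"turn":2},{"hand":0.034,"slide":[-0.003,0,0.0013],"turn":2},{"hand":0.034,"slide":[0,0,0],"turn":0}]'
python3 - <<'E'
from arc import *
arc(-125.5,-129.5,1,.003)
E
```

```text
clock: 21.58
tool_pos: [0.4317, -0.0348, 0.2123]
eef_rot: [0.951, -0.308, 0.008, -0.001]
contact_force: [9.8, -3.2, 11.0]
opening: 0.386
t 21.57 tcp [ 0.4317 -0.0348  0.2123] xang -35.9 op 33.9mm F [ 9.8 -3.2 11. ] | slide mm [-6.6  2.4  1.9] n=0.1 turn 0.4
-129.5 [-12.    1.9   4.4] turn 4.5
```

```bash
python3 - <<'E'
from arc import *
s=snapshot("wrist");save(s,"w21.png",(170,60,360,300),3)
for t in (-110,-115,-121.7): print(t,kp(t,.031)[0].round(4),px(s,kp(t,.031)[0]).round(1), px(s,kp(t,-.019)[0]).round(1))
print([(np.round(e["uv"],1),e["conf"],wz(s,*e["uv"],.222)) for e in pinpoint("nut_knob",s)[:2]])
s2=snapshot("top");print([(np.round(e["uv"],1),e["conf"],wz(s2,*e["uv"],.222)) for e in pinpoint("nut_knob",s2)[:2]])
c=cloud(s)
m=(np.hypot(c[...,0]-.43,c[...,1]+.037)<.03)&(c[...,2]>.19)&(c[...,2]<.232)&(s["frame"].sum(2)<150)
v,u=np.where(m);print(len(u),u.min(),u.max(),v.min(),v.max(),c[m][:,2].max())
E
```

```text
-110 [ 0.4403 -0.0444  0.2303] [278.8 267.1] [302.2 208.2]
-115 [ 0.4343 -0.0419  0.2269] [265.8 266.1] [291.4 208.6]
-121.7 [ 0.4264 -0.0376  0.2225] [248.9 263.6] [277.3 207.9]
[(array([249.7, 266.6]), 0.76, array([ 0.42551426, -0.03966178,  0.222     ]))]
[(array([258.5, 188.9]), 0.61, array([0.47980793, 0.04427993, 0.222     ]))]
3668 199 308 206 279 0.23199385127337965
```

View pics/w21.png

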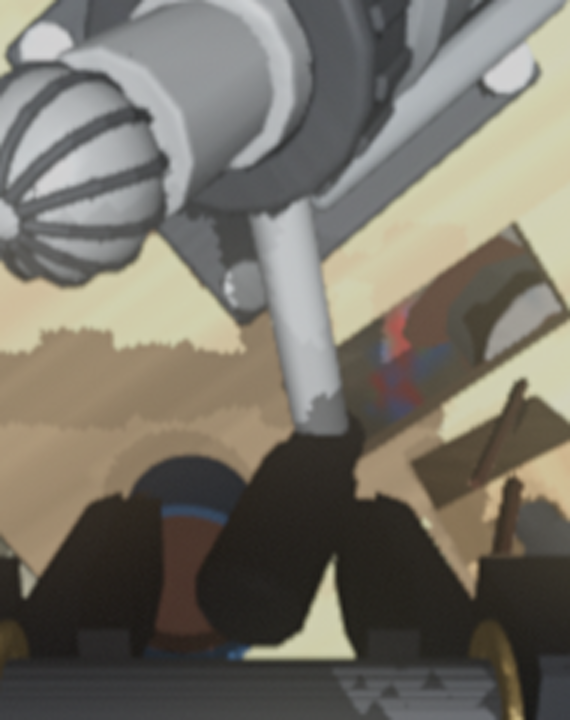

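The knob top at (253,264) matches the model at about -120°, close to the stop at -121.7°. I'll push a bit more to confirm.

```bash
python3 -m creep '[{"hand":0.034,"slide":[-0.0025,0,0],"turn":0},{"hand":0.034,"slide":[-0.0025,0,0],"turn":0},{"hand":0.034,"slide":[0,0,0],"turn":0},{"hand":0.034,"slide":[0,0,0],"turn":0}]'
python3 - <<'E'
from arc import *
arc(-125.5,-129.5,1,.003)
s=snapshot("wrist");save(s,"w22.png",(170,60,360,300),3)
E
```

```text
clock: 22.28
tool_pos: [0.4301, -0.0336, 0.2125]
eef_rot: [0.951, -0.309, 0.011, -0.0]
contact_force: [14.4, -7.2, 5.8]
opening: 0.423
t 22.27 tcp [ 0.4301 -0.0336  0.2125] xang -36.0 op 37.2mm F [14.4 -7.2  5.8] | slide mm [-4.6  2.4  2.1] n=0.1 turn 0.3
-129.5 [-10.    2.    4.5] turn 4.4
```

View pics/w22.png

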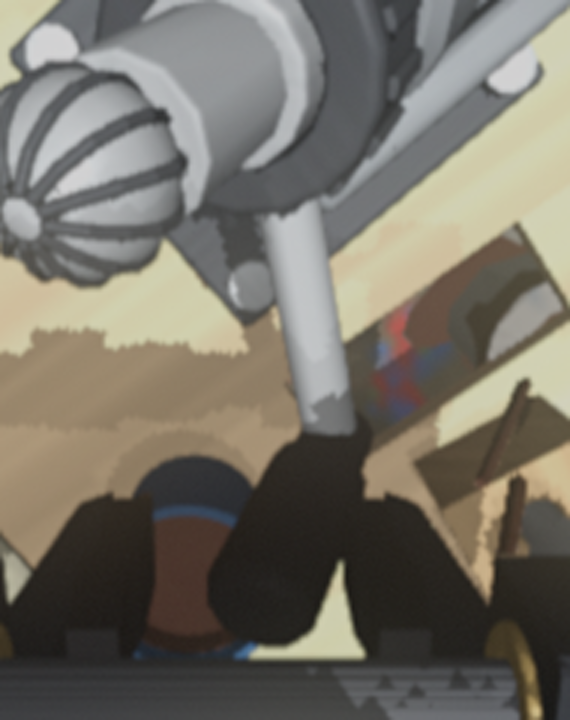

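The jaws were forced open from 34 to 37 mm, so the 8 N finger force limits the push. I'll raise it and push again.

```bash
python3 -m creep '[{"hand":0.034,"slide":[0,0,0],"turn":0},{"hand":0.034,"slide":[0,0,0],"turn":0},{"hand":0.034,"slide":[0,0,0],"turn":0}]' 45
python3 - <<'E'
from arc import *
to(kp(-121.7)[0])
s=snapshot("wrist");save(s,"w23.png",(170,60,360,300),3)
for t in (-110,-115,-121.7): print(t,(px(s,kp(t,.031)[0])-[170,60])*3, (px(s,kp(t,-.019)[0]-0)-[170,60])*3)
E
```

```text
clock: 22.7
tool_pos: [0.4313, -0.0344, 0.2126]
eef_rot: [0.951, -0.309, 0.013, 0.0]
contact_force: [16.3, -9.2, 3.1]
opening: 0.388
t 22.70 tcp [ 0.4313 -0.0344  0.2126] xang -36.0 op 34.2mm F [16.3 -9.2  3.1] | slide mm [ 1.9  2.3 -1.2] n=0.0 
-110 [330.0991106  620.05040508] [397.22569903 443.704642  ]
-115 [291.0195479  617.46811918] [364.94362079 445.16969298]
-121.7 [240.06139058 610.25747087] [322.6127564  443.45747187]
```

View pics/w23.png

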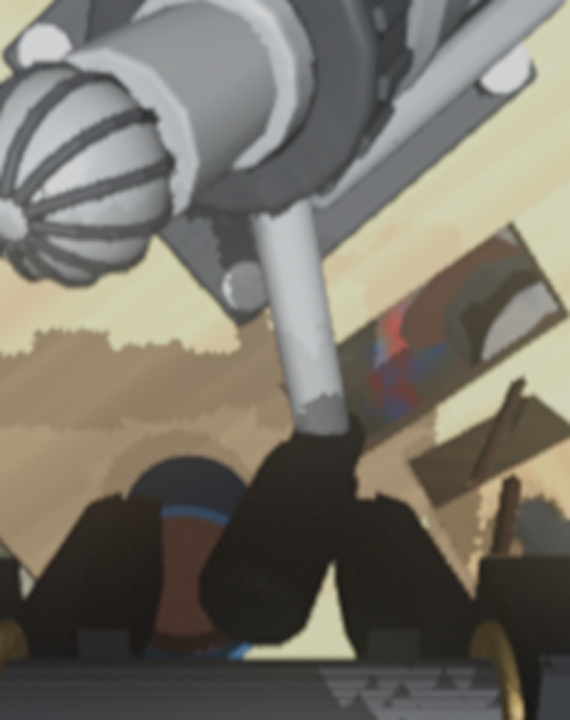

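```bash
python3 -m creep '[{"hand":0.034,"slide":[-0.0025,0,-0.001],"turn":0},{"hand":0.034,"slide":[-0.0025,0,-0.001],"turn":0},{"hand":0.034,"slide":[0,0,0],"turn":0}]'
python3 - <<'E'
from arc import *
to(kp(-121.7)[0])
s=snapshot("wrist");save(s,"w24.png",(170,60,360,300),3)
E
```

```text
clock: 23.12
tool_pos: [0.4302, -0.0338, 0.2148]
eef_rot: [0.951, -0.31, 0.016, 0.001]
contact_force: [22.5, -15.6, -7.5]
opening: 0.389
t 23.12 tcp [ 0.4302 -0.0338  0.2148] xang -36.1 op 34.3mm F [ 22.5 -15.6  -7.5] | slide mm [3.  2.1 1. ] n=0.0
```

View pics/w24.png

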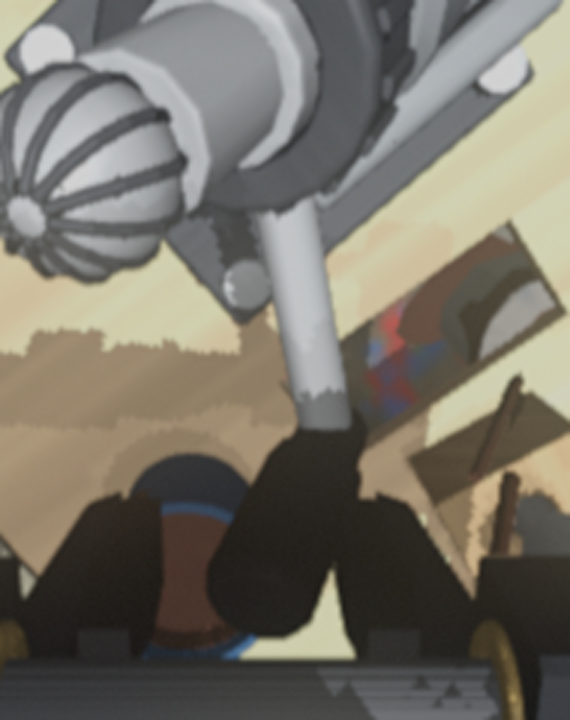

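It held with 28 N at the knob and no further turn, so this is the hard stop. I'll relieve the push, open and withdraw upward.

```bash
python3 -m creep '[{"hand":0.034,"slide":[0.005,0,0],"turn":0},{"hand":0.036,"slide":[0.005,0,0],"turn":0},{"hand":0.05,"slide":[0.002,0,0],"turn":0},{"hand":0.06,"slide":[0,0,0],"turn":0},{"hand":0.06,"slide":[0,0,0],"turn":0}]' 20
python3 - <<'E'
from arc import *
to(kp(-121.7)[0])
E
```

```text
clock: 23.8
tool_pos: [0.4242, -0.0335, 0.2115]
eef_rot: [0.952, -0.307, -0.002, 0.0]
contact_force: [0.1, -0.1, 0.1]
opening: 0.683
t 23.80 tcp [ 0.4242 -0.0335  0.2115] xang -35.8 op 60.1mm F [ 0.1 -0.1  0.1] | slide mm [ 8.1 -1.1 -2.4] n=0.1
```

```bash
python3 -m creep '[{"hand":0.06,"slide":[0,0,-0.02],"turn":0},{"hand":0.06,"slide":[0,0,-0.04],"turn":0},{"hand":0.06,"slide":[0,0,-0.05],"turn":0},{"hand":0.06,"slide":[0,0,-0.04],"turn":0},{"hand":0.06,"slide":[0,0,0],"turn":0}]'
python3 -m creep '[{"hand":0.06,"slide":[0,0,0],"turn":0},{"hand":0.06,"slide":[0,0,0],"turn":0},{"hand":0.06,"slide":[0,0,0],"turn":0}]'
python3 - <<'E'
from arc import *
np.set_printoptions(precision=4,suppress=True)
to(kp(-121.7)[0])
s=snapshot("wrist");save(s,"w25.png",sc=1.5)
for t in (-110,-115,-121.7): print(t,px(s,kp(t,.031)[0]).round(1))
print([(np.round(e["uv"],1),e["conf"],wz(s,*e["uv"],.222)) for e in pinpoint("nut_knob",s)[:2]])
c=cloud(s)
# knob fit
m=(np.hypot(c[...,0]-.432,c[...,1]+.037)<.03)&(c[...,2]>.195)&(c[...,2]<.235)&(s["frame"].sum(2)<160);p=c[m];print(len(p),p.max(0),p.mean(0))
h=p@b;top=np.percentile(h,95);tp=p[h>top-.003]
v=tp.mean(0)-Mk;print("top",tp.mean(0),"ang",np.degrees(np.arctan2(v@yc,v@xc)),"h",v@b)
# head sphere
p=c[(np.hypot(c[...,0]-.455,c[...,1]-.036)<.025)&(c[...,2]>.255)&(c[...,2]<.29)]
from scipy.optimize import least_squares
f=least_squares(lambda x:np.linalg.norm(p-x,axis=1)-.012,[.456,.036,.253],loss="soft_l1",f_scale=.001);print("head",len(p),f.x,"expected",Mk+.0405*b,"height along bore",(f.x-Mk)@b)
s=snapshot("scene");save(s,"s25.png",(150,120,310,260),5)
E
```

```text
clock: 24.42
tool_pos: [0.4266, -0.0337, 0.3638]
eef_rot: [0.952, -0.307, 0.002, -0.001]
contact_force: [-0.2, -0.2, -0.8]
opening: 0.681
clock: 24.8
tool_pos: [0.4254, -0.0337, 0.3611]
eef_rot: [0.952, -0.308, -0.001, 0.001]
contact_force: [0.1, 0.4, 0.3]
opening: 0.683
t 24.80 tcp [ 0.4254 -0.0337  0.3611] xang -35.8 op 60.1mm F [0.1 0.4 0.3] | slide mm [  7.3  -0.8 147.2] n=2.4 
-110 [271.1 183.5]
-115 [264.7 184. ]
-121.7 [256.2 183.9]
[(array([257.6, 186.1]), 0.83, array([ 0.4261, -0.0406,  0.222 ]))]
4 [ 0.4459 -0.0281  0.2223] [ 0.439  -0.0334  0.2146]
top [ 0.4302 -0.0285  0.2223] ang -122.98299099556094 h 0.02868637045135044
head 652 [0.4545 0.036  0.2543] expected [0.4563 0.0365 0.2531] height along bore 0.04247893059864875
```

View pics/w25.png

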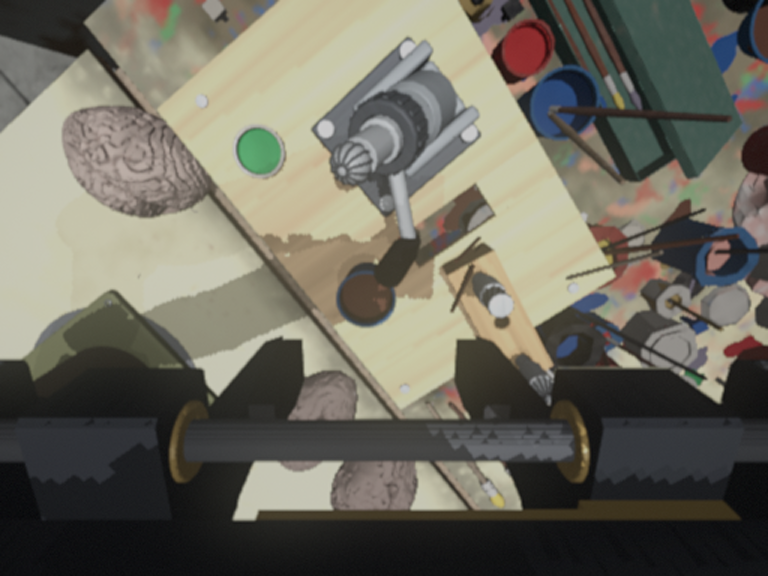

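View pics/s25.png

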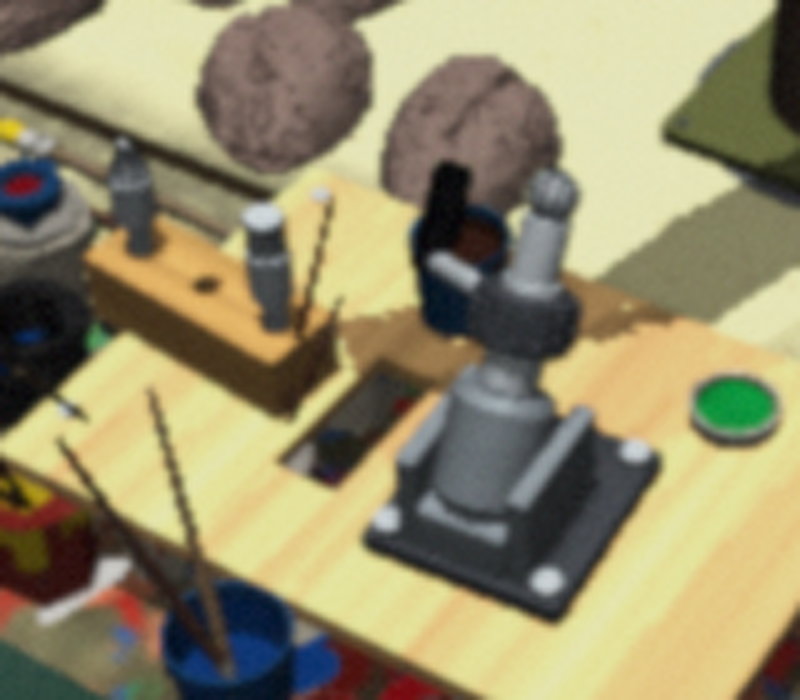

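The knob is at the stop: it is detected at (257.6,186) against (256,184) predicted. The cylinder and cone burrs, pot and dish are untouched. The head's height along the bore reads 42.5 mm against 40.5 mm, so I'll look at the collar seam from the side to rule out a gap.

```bash
python3 - <<'E'
from h import *
to([.46,.165,.30],-8)
E
python3 -m creep '[{"hand":0.06,"slide":[0,-0.04,0],"turn":-5.5},{"hand":0.06,"slide":[0,-0.04,0],"turn":-5.5},{"hand":0.06,"slide":[0,-0.04,0],"turn":-5.5},{"hand":0.06,"slide":[0,-0.04,0],"turn":-5.5},{"hand":0.06,"slide":[0,-0.03,0],"turn":-5.5}]'
python3 - <<'E'
from h import *
to([.46,.165,.29],-8)
E
```

```text
t 24.95 tcp [ 0.4258 -0.0337  0.3616] xang -35.8 op 60.1mm F [-0.1 -0.2 -0.2] | slide mm [ -88.5 -181.2   61.5] n=2.9 turn -27.8
clock: 25.58
tool_pos: [0.5072, 0.1383, 0.3616]
eef_rot: [0.998, -0.07, -0.0, 0.0]
contact_force: [0.2, -0.6, -0.5]
opening: 0.684
t 25.57 tcp [0.5072 0.1383 0.3616] xang -8.1 op 60.2mm F [ 0.2 -0.6 -0.5] | slide mm [-50.5 -19.8  71.6] n=1.1 turn -0.1
```

```bash
python3 -m creep '[{"hand":0.06,"slide":[-0.02,-0.025,0.02],"turn":0},{"hand":0.06,"slide":[-0.02,0,0.02],"turn":0},{"hand":0.06,"slide":[-0.01,0,0.02],"turn":0},{"hand":0.06,"slide":[0,0,0],"turn":0},{"hand":0.06,"slide":[0,0,0],"turn":0}]'
python3 - <<'E'
from plan import *
np.set_printoptions(precision=4,suppress=True)
to([.46,.165,.29]);s=snapshot("wrist");q=px(s,Mk);print(q)
u,v=q.astype(int);save(s,"w26.png",(max(u-50,0),max(v-40,0),u+50,v+35),8)
c=cloud(s);bb=b/np.linalg.norm(b)
rel=c-Mk;h=rel@bb;r=np.linalg.norm(rel-h[...,None]*bb,axis=-1)
m=(r>.0128)&(r<.0147)&(abs(h)<.006);print("face h",np.median(h[m]),m.sum())
from scipy.optimize import least_squares
p=c[(np.hypot(c[...,0]-.455,c[...,1]-.036)<.025)&(h>.036)&(h<.06)]
f=least_squares(lambda x:np.linalg.norm(p-x,axis=1)-.012,[.456,.036,.253],loss="soft_l1",f_scale=.001);print("head",f.x,(f.x-Mk)@bb)
E
```

```text
clock: 26.2
tool_pos: [0.462, 0.1684, 0.3026]
eef_rot: [0.997, -0.073, 0.001, -0.0]
contact_force: [0.1, 0.7, 0.1]
opening: 0.682
t 26.20 tcp [0.462  0.1684 0.3026] xang -8.3 op 60.0mm F [0.1 0.7 0.1] | slide mm [-1.5  3.6 12.6] n=0.2 
[286.1151 318.3738]
face h 0.0002576954339018131 137
head [0.4544 0.0366 0.2547] 0.0428429376519623
```

View pics/w26.png

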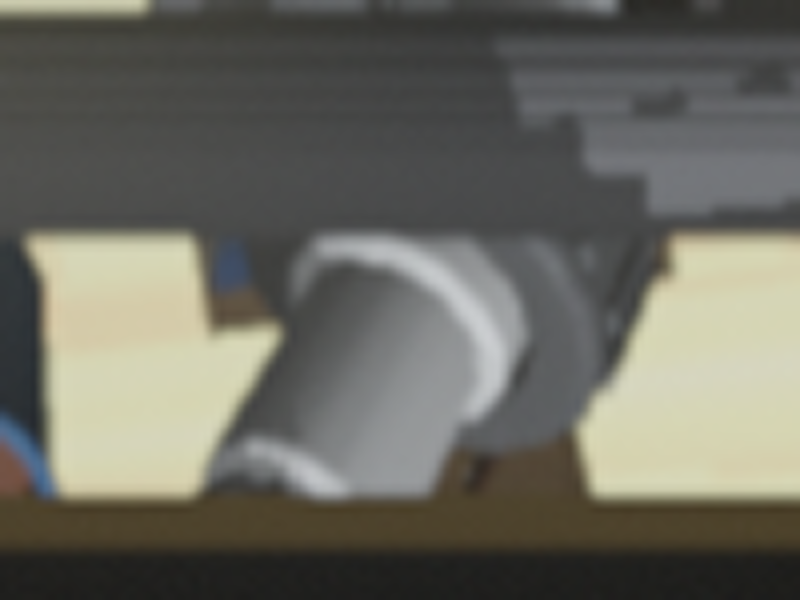

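```bash
python3 -m creep '[{"hand":0.06,"slide":[0,-0.045,-0.01],"turn":0},{"hand":0.06,"slide":[0,-0.045,-0.01],"turn":0},{"hand":0.06,"slide":[0,0,0],"turn":0},{"hand":0.06,"slide":[0,0,0],"turn":0}]'
python3 - <<'E'
from plan import *
np.set_printoptions(precision=4,suppress=True)
to([.46,.165,.29]);s=snapshot("wrist");q=px(s,Mk);print(q)
u,v=q.astype(int);save(s,"w27.png",sc=1.2);save(s,"w28.png",(max(u-40,0),max(v-40,0),u+40,v+35),9)
c=cloud(s);bb=b/np.linalg.norm(b)
rel=c-Mk;h=rel@bb;r=np.linalg.norm(rel-h[...,None]*bb,axis=-1)
for h0 in np.arange(-.006,.056,.002):
    m=(abs(h-h0)<.001)&(r<.03);  print("%.0f n=%d r med %.1f [%.1f %.1f]"%(h0*1e3,m.sum(),*(np.percentile(r[m],[50,10,90])*1e3 if m.sum() else (0,0,0))))
E
```

```text
clock: 26.75
tool_pos: [0.4744, 0.2565, 0.3223]
eef_rot: [0.997, -0.073, 0.0, 0.0]
contact_force: [-0.3, -0.0, -0.2]
opening: 0.683
t 26.75 tcp [0.4744 0.2565 0.3223] xang -8.4 op 60.1mm F [-0.3 -0.  -0.2] | slide mm [-1.  92.6 32.3] n=1.5 
[281.9619 367.9868]
-6 n=0 r med 0.0 [0.0 0.0]
-4 n=0 r med 0.0 [0.0 0.0]
-2 n=0 r med 0.0 [0.0 0.0]
0 n=0 r med 0.0 [0.0 0.0]
2 n=0 r med 0.0 [0.0 0.0]
4 n=0 r med 0.0 [0.0 0.0]
6 n=0 r med 0.0 [0.0 0.0]
8 n=0 r med 0.0 [0.0 0.0]
10 n=0 r med 0.0 [0.0 0.0]
12 n=0 r med 0.0 [0.0 0.0]
14 n=0 r med 0.0 [0.0 0.0]
16 n=0 r med 0.0 [0.0 0.0]
18 n=0 r med 0.0 [0.0 0.0]
20 n=0 r med 0.0 [0.0 0.0]
22 n=0 r med 0.0 [0.0 0.0]
24 n=0 r med 0.0 [0.0 0.0]
26 n=0 r med 0.0 [0.0 0.0]
28 n=0 r med 0.0 [0.0 0.0]
30 n=0 r med 0.0 [0.0 0.0]
32 n=0 r med 0.0 [0.0 0.0]
34 n=0 r med 0.0 [0.0 0.0]
36 n=0 r med 0.0 [0.0 0.0]
38 n=0 r med 0.0 [0.0 0.0]
40 n=0 r med 0.0 [0.0 0.0]
42 n=0 r med 0.0 [0.0 0.0]
44 n=0 r med 0.0 [0.0 0.0]
46 n=0 r med 0.0 [0.0 0.0]
48 n=0 r med 0.0 [0.0 0.0]
50 n=0 r med 0.0 [0.0 0.0]
52 n=0 r med 0.0 [0.0 0.0]
54 n=0 r med 0.0 [0.0 0.0]
```

View pics/w28.png

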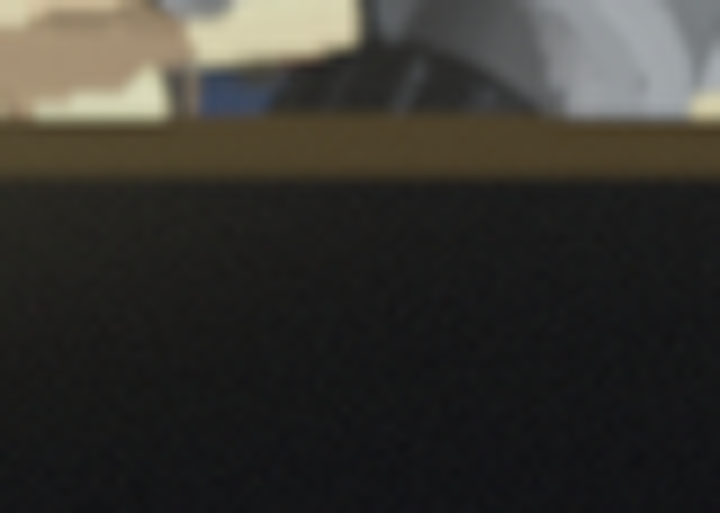

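```bash
python3 -m creep '[{"hand":0.08,"slide":[-0.003,0.05,0.01],"turn":0},{"hand":0.08,"slide":[-0.003,0.05,0.01],"turn":0},{"hand":0.08,"slide":[0,0.05,0],"turn":0},{"hand":0.08,"slide":[0,0,0],"turn":0},{"hand":0.08,"slide":[0,0,0],"turn":0}]'
python3 - <<'E'
from plan import *
np.set_printoptions(precision=4,suppress=True)
to([.46,.105,.30]);s=snapshot("wrist");q=px(s,Mk);print(q)
u,v=q.astype(int);save(s,"w30.png",(max(u-45,0),max(v-40,0),u+45,v+40),8)
c=cloud(s);bb=b/np.linalg.norm(b)
rel=c-Mk;h=rel@bb;r=np.linalg.norm(rel-h[...,None]*bb,axis=-1)
for h0 in np.arange(-.006,.056,.002):
    m=(abs(h-h0)<.001)&(r<.03)
    if m.sum()>3: print("%.0f n=%d r med %.1f [%.1f %.1f]"%(h0*1e3,m.sum(),*(np.percentile(r[m],[50,10,90])*1e3)))
E
```

```text
clock: 27.42
tool_pos: [0.4465, 0.1097, 0.3023]
eef_rot: [0.997, -0.073, 0.0, -0.0]
contact_force: [-0.3, 0.3, 0.2]
opening: 0.906
t 27.43 tcp [0.4465 0.1097 0.3023] xang -8.4 op 79.7mm F [-0.3  0.3  0.2] | slide mm [14.   2.7  2.3] n=0.2 
[295.846  266.0538]
-6 n=132 r med 24.0 [14.8 25.5]
-4 n=563 r med 20.4 [15.6 24.0]
-2 n=219 r med 19.6 [14.8 22.7]
0 n=76 r med 14.0 [12.9 15.2]
2 n=150 r med 12.7 [11.2 14.5]
4 n=38 r med 11.3 [10.6 12.2]
6 n=35 r med 11.3 [10.6 12.3]
8 n=40 r med 11.4 [10.7 12.3]
10 n=41 r med 11.1 [10.6 12.2]
12 n=39 r med 11.4 [10.6 12.0]
14 n=42 r med 11.2 [10.7 12.0]
16 n=36 r med 11.2 [10.8 12.1]
18 n=39 r med 11.3 [10.4 12.0]
20 n=41 r med 11.3 [10.5 12.1]
22 n=36 r med 11.2 [10.5 12.0]
24 n=35 r med 11.4 [10.4 11.8]
26 n=38 r med 11.5 [10.8 12.0]
28 n=33 r med 11.4 [10.6 12.1]
30 n=32 r med 11.3 [10.2 11.9]
32 n=49 r med 10.8 [9.0 11.8]
48 n=8 r med 10.3 [9.7 10.9]
50 n=14 r med 8.8 [7.8 9.7]
52 n=19 r med 7.1 [6.2 8.2]
54 n=34 r med 4.4 [2.8 6.0]
```

View pics/w30.png

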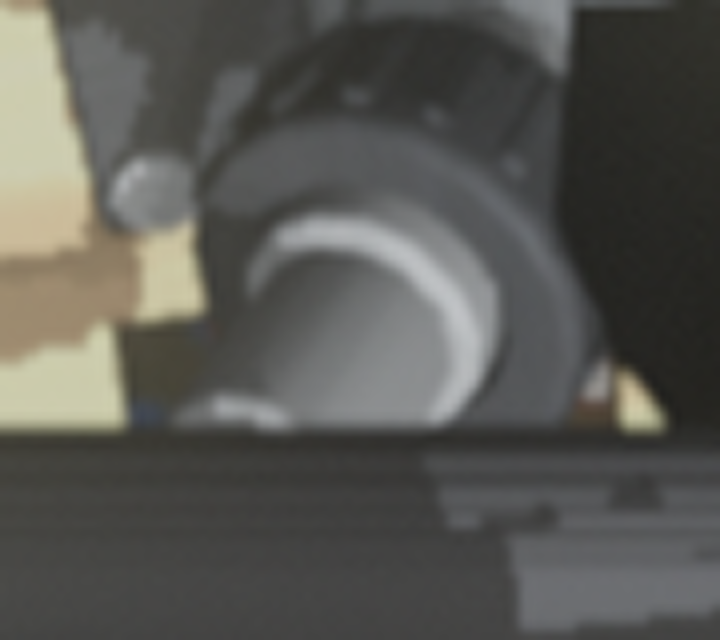

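In one depth profile the face lies at about h = 1.5 mm and the collar top at about 32 mm. That leaves 30 mm of collar between them and no gap, so the 2 mm was camera bias. The seam shows no dark line either. Handing in.

```bash
python3 - <<'E'
from h import *
s=snapshot("scene");save(s,"s31.png",(150,100,330,260),4)
print(get_state()["contact_force"],get_state()["clock"]);print(finish_job())
E
```

```text
[-0.68390142 -0.28575917 -0.04828565] 27.525
the job is handed in; nothing more can be done
None
```

View pics/s31.png

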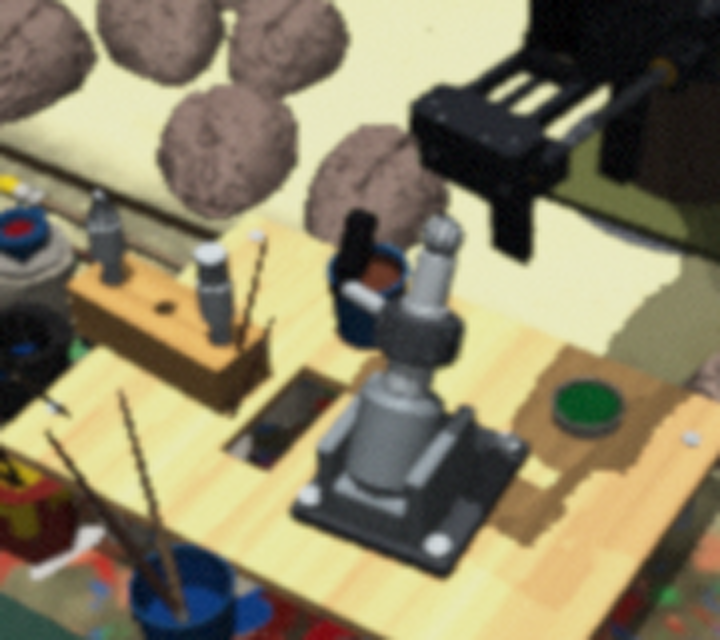

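The ball burr is in the inclined collet with its collar on the face, the nut is turned to its stop, and I handed the job in at 27.5 s of the 56 s. I took the burr by its head from the middle hole, tipped it into the bore with a light grip and pushed it home. Then I turned the nut clockwise by its knob and let go.

- **Nut:** the knob did not move under a final push of about 28 N. Its position fits the 1.6 rad stop to within about 2°, which is as fine as I could measure.
- **Seating:** the burr met the face with about 11 N along the bore. In one depth profile about 30 mm of collar shows above the face, and no gap is visible at the seam.
- **Disagreement:** a sphere fit on the ball head put it about 2 mm too high along the bore. I took this as camera bias, because the depth profile and the arm's position at contact both say it is home.
- **Rest of the scene:** in the last pictures the other two burrs stand in the block, the pot and dish look unmoved, and the gripper touches nothing.

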